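Clear, pack and secure the valve case

ROBOT

A 7-joint arm with a two-finger parallel gripper is mounted at the origin on the work surface. World frame = base frame: x ahead of the robot, y to its left, z up, the work surface at z = 0. Lengths are in m, angles in rad, forces in N, time in s.
With the tool pointing down it reaches from about 0.425 to 0.95 m from the base axis. Payload 16.7 kg.
Tool frame: the origin (TCP) lies at the very end of the fingers, on their centre line; the grasp point (between the pads) lies 19 mm behind it; z points along the fingers, y is the line along which they close (so a half turn about z gives the same grasp; the last joint's range is limited). The gripper opens to 94 mm and grips with 3 to 60 N. Pads are 16 mm wide; open, the fingers measure 119 mm over their backs; the gripper's body (75 mm by 177 mm) begins 78 mm behind the grasp point.
Start: joints at [-1.321, 0.426, 0.074, 1.606, -0.034, 1.111, -0.067], TCP at [0.262, 0.622, 0.205] pointing down, gripper open.
Joint ranges: [-2.85, 2.85], [-0.5, 2.14], [-1.23, 1.37], [0.21, 2.46], [-1.02, 4.16], [0.16, 2.05], [-2.73, 2.73]. Speed limits (rad/s): [1.89, 1.89, 2.39, 2.39, 3.01, 3.01, 3.01].

INTERFACE

Orientations are given as a unit quaternion [x, y, z, w].
In Python, from plant import monitor, imaging, ctrl gives the robot as it stands.
- The arm moves only by the tool servo_tool, never from a script. Its argument "commands" is a list of rows, each an object of numbers: "hand": the closure, from -1 (fully open) to 1 (shut); "tx", "ty", "tz": the shift along the tool's x, y, z in cm; "ax", "ay", "az": the turn, a rotation vector about the tool's x, y, z in rad. A call has exactly 8 rows; each row is the pose to reach, as a shift and turn from the pose commanded when the call began, along the tool's axes at that moment; what a row does not reach only later rows make up. A row lasts 1/12 s, in which the tool goes at most 41.7 mm and 7.16 degrees, less where a joint would pass 70% of its speed; a pose out of reach is approached as far as the arm can. A call with a gripper value outside its range is refused whole. The fingers move at their own pace and stop on an object; "newtons" is the grip in N (left out, the last holds). Time passes only in rows, so rows that repeat a pose let the fingers close, or fill a call up. It gives the time, the measured TCP pose, the force, the opening and the grip force at its end, in the units of the state.
- monitor.get_obs(): the state, without advancing time (a new reading comes with each control period).
- imaging.grab_frame(name): name is "scene" or "side" or "wrist"; returns a dict with "frame" (384x512x3 uint8, red, green, blue), "fx", "fy", "cx", "cy" (pixels), "rvec" (rotation vector, rad) and "tvec" (3), from world to camera coordinates, as OpenCV has them; the wrist camera has in their place "mount" (4x4, takes a point from camera to tool coordinates, whose origin is the TCP and whose axes are the flange's). Camera axes: x right, y down, z forward; pixel columns grow to the right and rows downward; lengths in m; the calibration is good to about 2 mm. A picture is of the moment at which its call begins: read the wrist's pose just before it. There is no depth.
- ctrl.hand_in(): hands the job in; it is judged then, once.
The state is a dict: "clock": time; "q": joint angles; "dq": joint speeds; "tau": joint torques, N m; "ee_pos": TCP position; "orientation": TCP orientation; "wrist_force": force on the tool from outside, world axes, zero at the start; "torque": the same for the moment, N m; "opening": opening from 0.0 (shut) to 1.0 (fully open); "grasp_force": force on a finger pad.
Only numpy, scipy, OpenCV 4.12 (cv2) and the standard library are available. Lean on these libraries where they do the work, as an engineer would, in place of code of your own. Each camera call takes 0.05 s, during which the arm holds its last target. There are 200 camera calls.

TASK

Take the tins out of the plywood case and stand them upright on the bench, and pack all the brass valves with T-handles from the bench into the case, each lying upright (handle up) on the floor of a compartment of its own; then push the lid fully shut, and only after that turn both turnbuttons square across the lid's edge so that it is secured. Leave everything else on the bench, such as the elbow fittings, where it is.

Things in the scene. Friction and masses are not known exactly. Their poses are not given: they have to be found in the camera images.
- case: fixed plywood case, open on top, 258 (x) x 205 (y, from -95 to +110) x 86 mm high; origin on its underside, z up. Walls 6 mm (21 on the hinge side, +y), floor 8 mm. Crossed 6 mm dividers, tops at z = 60, make four compartments. Two posts (40 x 50 mm, 92 high) against the -y side at x = -70 and +70 mm carry the turnbuttons
- lid (a joint): hinge of the plywood lid (258 x 205 x 8 mm): 0 = shut, top 94 mm above the case's underside; grows as it opens, 1.57 = upright, at most 2.0. Hinge line along the case's x at y = 110, z = 86 mm. Stiff: stays where left, pushed down with about 4 N at the free edge. Outside it has a steel bar handle 100 mm long, 100 mm from the hinge, standing 33 mm off
- lid_edge (a point): middle of the lid's free edge, 205 mm from the hinge line, 4 mm above the lid's underside
- button_a (a joint): steel turnbutton, upright pivot at x = -70, y = -122 mm of the case: bar 100 x 20 x 7 mm (z 95 to 102 of the case), on it a wing grip 50 long x 14 thick up to z = 131 mm. 0 = bar along the case's x, clear of the lid; +1.57 or -1.57 (stops; + is anticlockwise from above) = bar across the lid's edge, securing it. Turns either way, stays where left
- button_a_grip (a point): middle of that turnbutton's wing grip, on the pivot, 117 mm above the case's underside; its x axis lies along the bar
- button_b (a joint): steel turnbutton, upright pivot at x = 70, y = -122 mm of the case: bar 100 x 20 x 7 mm (z 95 to 102 of the case), on it a wing grip 50 long x 14 thick up to z = 131 mm. 0 = bar along the case's x, clear of the lid; +1.57 or -1.57 (stops; + is anticlockwise from above) = bar across the lid's edge, securing it. Turns either way, stays where left
- button_b_grip (a point): middle of that turnbutton's wing grip, on the pivot, 117 mm above the case's underside; its x axis lies along the bar
- bay0 (a point): centre of the floor of compartment 0 of the case, 8 mm above its underside; axes as the case. 120 (x) x 86 (y) mm: takes one valve, lying along x
- bay1 (a point): centre of the floor of compartment 1 of the case, 8 mm above its underside; axes as the case. 120 (x) x 86 (y) mm: takes one valve, lying along x
- bay2 (a point): centre of the floor of compartment 2 of the case, 8 mm above its underside; axes as the case. 120 (x) x 86 (y) mm: takes one valve, lying along x
- bay3 (a point): centre of the floor of compartment 3 of the case, 8 mm above its underside; axes as the case. 120 (x) x 86 (y) mm: takes one valve, lying along x
- valve0: loose brass shut-off valve, 0.35 kg: square body 52 x 44 x 40 high, a round 30 mm spigot at each end (92 mm long in all, along its x); on a stem a steel T-handle lies across the pipe: 12 mm thick in x, 46 long in y, from 50 to 70 mm above the underside; lift it by this. Origin: centre of the underside, z up. May be absent
- valve1: loose brass shut-off valve, 0.35 kg: square body 52 x 44 x 40 high, a round 30 mm spigot at each end (92 mm long in all, along its x); on a stem a steel T-handle lies across the pipe: 12 mm thick in x, 46 long in y, from 50 to 70 mm above the underside; lift it by this. Origin: centre of the underside, z up. May be absent
- valve2: loose brass shut-off valve, 0.35 kg: square body 52 x 44 x 40 high, a round 30 mm spigot at each end (92 mm long in all, along its x); on a stem a steel T-handle lies across the pipe: 12 mm thick in x, 46 long in y, from 50 to 70 mm above the underside; lift it by this. Origin: centre of the underside, z up. May be absent
- valve3: loose brass shut-off valve, 0.35 kg: square body 52 x 44 x 40 high, a round 30 mm spigot at each end (92 mm long in all, along its x); on a stem a steel T-handle lies across the pipe: 12 mm thick in x, 46 long in y, from 50 to 70 mm above the underside; lift it by this. Origin: centre of the underside, z up. May be absent
- tin0: plain metal tin with a grey cap, 50 mm across, 66 mm high, 0.18 kg, standing in a compartment of the case at the start; origin: centre of its underside, z up. May be absent
- tin1: plain metal tin with a grey cap, 50 mm across, 66 mm high, 0.18 kg, standing in a compartment of the case at the start; origin: centre of its underside, z up. May be absent
- elbow_a: brass elbow fitting without handle, 40 mm cube with two 30 mm long spigots; a bystander; origin at its underside
- elbow_b: brass elbow fitting without handle, 40 mm cube with two 30 mm long spigots; a bystander; origin at its underside
- tub_a: white tub with red lid, 95 mm across, 100 mm high; a bystander; origin at its underside
- tub_b: white tub with red lid, 95 mm across, 100 mm high; a bystander; origin at its underside
- grinder: straight grinder lying down, 245 mm long, 46 mm thick, blue and black; a bystander; origin at its underside
- spanner: spanner lying flat, 180 mm long; a bystander; origin at its underside
- plug: red industrial plug lying down, 125 mm long, 50 mm thick; a bystander; origin at its underside

How it is judged:
By the outcome, as a careful person would: the job done as asked, in the order asked, and still so for the second after the job is handed in, with the robot touching nothing.
Of valve0, valve1, valve2, valve3 only 3 to 4 are there at a start; the rules pass over those that are not, and their reading is None.
Of tin0, tin1 only 1 to 2 are there at a start; the rules pass over those that are not, and their reading is None.
At some moment in a run one of valve0, valve1, valve2, valve3 may be knocked a few centimetres aside while the robot is not near it.
It also fails if it takes over 210 s, if anything falls off the work surface, if the arm or the gripper's body presses on something with over 40 N, if the wrist force passes 120 N, or if a joint passes its speed limit or range.

## Working session

There is one attempt and no reset: what is moved stays moved. The work goes in short steps, Python scripts to look and compute and a tool call to move; the robot and the scene stay as the last step left them, time stands still between calls to the robot, and variables do not carry over. Pictures are saved under pics/ and viewed, at most 14 in all, crops included, and the job is handed in when it is done.

Besides the shell and the picture viewer there is one more tool, called after "Emit:" as name(argument=value, ...), one argument or row to a line, values as JSON. servo_tool: Moves the arm, as the interface text tells. Its arguments: {"type":"object","properties":{"commands":{"type":"array"},"newtons":{"type":"number"}},"required":["commands"]}

```bash
mkdir -p pics; ls
cat > h.py <<'E'
import numpy as np, cv2
from scipy.spatial.transform import Rotation as R
from plant import monitor, imaging, ctrl
def grab(n,fn=None):
    o=monitor.get_obs(); f=imaging.grab_frame(n)
    if fn: cv2.imwrite('pics/'+fn,f['frame'][:,:,::-1])
    K=np.array([[f['fx'],0,f['cx']],[0,f['fy'],f['cy']],[0,0,1.]])
    if n=='wrist':
        T=np.eye(4);T[:3,:3]=R.from_quat(o['orientation']).as_matrix();T[:3,3]=o['ee_pos']
        W=np.linalg.inv(T@np.array(f['mount']))
    else:
        W=np.eye(4);W[:3,:3]=R.from_rotvec(np.ravel(f['rvec'])).as_matrix();W[:3,3]=np.ravel(f['tvec'])
    return f['frame'],K,W
def ray(K,W,u,v):
    C=np.linalg.inv(W); d=C[:3,:3]@np.linalg.inv(K)@[u,v,1]; return C[:3,3],d
def onz(K,W,u,v,z):
    c,d=ray(K,W,u,v); return c+d*(z-c[2])/d[2]
def proj(K,W,P):
    P=np.atleast_2d(P); c=(W[:3,:3]@P.T).T+W[:3,3]; p=(K@c.T).T; return p[:,:2]/p[:,2:]
E
python3 - <<'E'
from h import *
for n in('scene','side','wrist'):
    f,K,W=grab(n,n+'0.png'); print(n,K[0,0],K[0,2],K[1,2],np.linalg.inv(W).round(3).tolist())
print(monitor.get_obs())
E
```

```text
pics
scene 456.4235988430323 262.39181471607736 192.64730264117998 [[-0.281, 0.758, -0.589, 1.457], [0.959, 0.233, -0.158, 0.257], [0.018, -0.609, -0.793, 1.348], [0.0, 0.0, 0.0, 1.0]]
side 450.8754066881979 251.87289252662063 192.08454726166696 [[-0.084, -0.674, 0.734, -0.729], [-0.996, 0.051, -0.067, 0.119], [0.008, -0.737, -0.676, 1.257], [0.0, 0.0, 0.0, 1.0]]
wrist 275.6056610909978 254.39598350039645 195.33152460123233 [[0.388, 0.887, 0.251, 0.189], [0.922, -0.373, -0.107, 0.653], [-0.001, 0.273, -0.962, 0.384], [0.0, 0.0, 0.0, 1.0]]
{'clock': 0.15, 'q': array([-1.32150829,  0.42659768,  0.07387518,  1.60642299, -0.03410286,
        1.11080122, -0.06711187]), 'dq': array([-1.04238339e-03, -1.15181299e-03,  5.77523006e-04, -3.39265472e-03,
        7.90783731e-04, -4.30926934e-05,  9.45300575e-06]), 'tau': array([ 2.88088871e-03, -9.36269474e+01,  3.66880529e+00, -4.54428399e+01,
       -4.87510208e-02,  1.80702761e-02,  7.96796758e-05]), 'ee_pos': array([0.26200888, 0.62172338, 0.20494715]), 'orientation': array([ 1.98105408e-01,  9.80180602e-01, -4.80694512e-04, -6.26888744e-05]), 'wrist_force': array([ 0.85702546,  0.02102087, -0.2629641 ]), 'torque': array([-0.01665422,  0.00172699,  0.01431064]), 'grasp_force': 0.0, 'opening': 0.9972037539740594}
```

View pics/scene0.png

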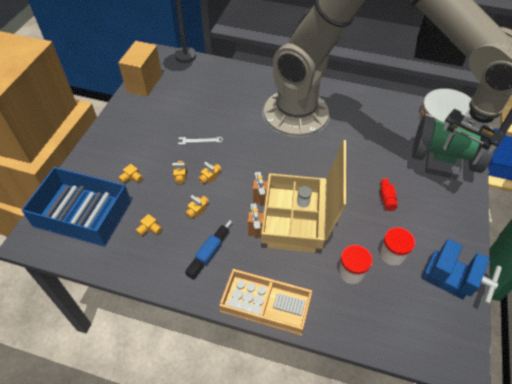

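View pics/side0.png

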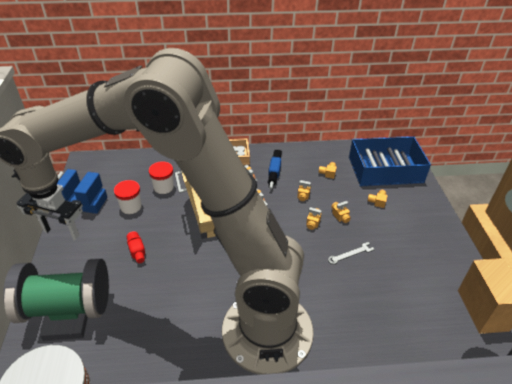

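Run:
```python
from h import *
f=cv2.imread('pics/scene0.png')
a=cv2.resize(f[140:260,230:370],None,fx=4.2,fy=4.2,interpolation=cv2.INTER_CUBIC)[:504]
b=cv2.resize(f[150:250,110:240],None,fx=4.2,fy=4.2,interpolation=cv2.INTER_CUBIC)
cv2.imwrite('pics/c1.png',a); cv2.imwrite('pics/c2.png',b)
```

```text
(no output)
```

View pics/c1.png

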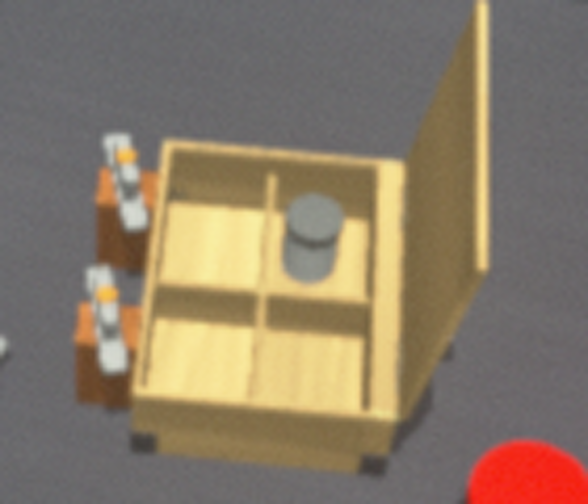

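View pics/c2.png

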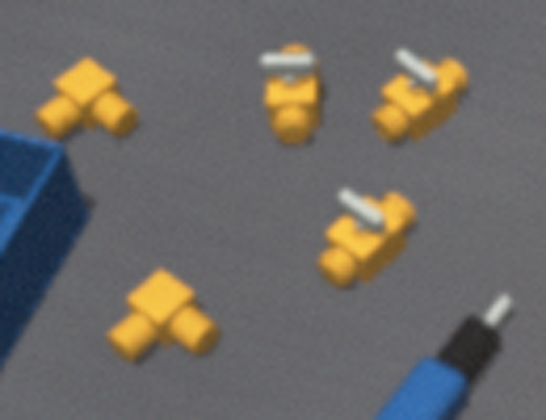

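```bash
cat >> h.py <<'E'
def fit2(A,B):
    A=np.array(A);B=np.array(B);a=A.mean(0);b=B.mean(0);H=(A-a).T@(B-b)
    t=np.arctan2(H[0,1]-H[1,0],H[0,0]+H[1,1]);Rm=np.array([[np.cos(t),-np.sin(t)],[np.sin(t),np.cos(t)]])
    return b-Rm@a,t,np.linalg.norm(B-b-(A-a)@Rm.T,axis=1)
E
python3 - <<'E'
from h import *
f,K,W=grab('scene')
p1=lambda u,v:(u/4.2+230-.4,v/4.2+140-.4)
p2=lambda u,v:(u/4.2+110-.4,v/4.2+150-.4)
c=[p1(163,140),p1(405,160),p1(133,402),p1(400,418)]
M=[[-.129,-.095],[-.129,.11],[.129,-.095],[.129,.11]]
o,t,e=fit2(M,[onz(K,W,*p,.086)[:2] for p in c]); print('case',o,t,e)
cs,sn=np.cos(t),np.sin(t);Rm=np.array([[cs,-sn],[sn,cs]])
for x in(-.129,.129):
  for ang in np.arange(1.1,2.01,.1):
    q=[*(o+Rm@[x,.11+.205*np.cos(ang)]),.086+.205*np.sin(ang)]
    print(x,round(ang,2),((proj(K,W,q)[0]-[230,140])*4.2).round())
print('tin',onz(K,W,*p1(313,218),.008+.066),Rm.T@(onz(K,W,*p1(313,218),.074)[:2]-o))
for n,a,b in(('A',(262,60),(313,60)),('B',(398,52),(436,80)),('C',(340,192),(382,222))):
    P=onz(K,W,*p2(*a),.068);Q=onz(K,W,*p2(*b),.068); print(n,((P+Q)/2).round(4),np.linalg.norm(P-Q),np.degrees(np.arctan2(*(Q-P)[1::-1])))
for n,p in(('red1',(355,258)),('red2',(398,240)),('plug',(388,195)),('elb1',(130,172)),('elb2',(148,224)),('grA',(187,270)),('grB',(232,222)),('spA',(180,140)),('spB',(222,140)),('tray',(222,300)),('tray',(235,270))):
    print(n,onz(K,W,*p,.02)[:2].round(3))
E
```

```text
case [0.53870825 0.11988279] 0.19589029715560846 [0.00281102 0.00319382 0.00585746 0.00072617]
-0.129 1.1 [550.  20.]
-0.129 1.2 [528.  11.]
-0.129 1.3 [504.   3.]
-0.129 1.4 [479.  -3.]
-0.129 1.5 [453.  -7.]
-0.129 1.6 [427. -10.]
-0.129 1.7 [400. -10.]
-0.129 1.8 [373.  -9.]
-0.129 1.9 [347.  -6.]
-0.129 2.0 [321.  -1.]
0.129 1.1 [566. 290.]
0.129 1.2 [541. 280.]
0.129 1.3 [515. 273.]
0.129 1.4 [487. 266.]
0.129 1.5 [457. 262.]
0.129 1.6 [428. 259.]
0.129 1.7 [398. 258.]
0.129 1.8 [368. 259.]
0.129 1.9 [338. 261.]
0.129 2.0 [310. 265.]
tin [0.46321126 0.14251119 0.074     ] [-0.06964871  0.03689035]
A [ 0.4702 -0.3345  0.068 ] 0.04476597862847952 107.22732977582562
B [ 0.443  -0.2234  0.068 ] 0.04796599502022277 64.42763290451016
C [ 0.6021 -0.2137  0.068 ] 0.04845012443488936 67.15845301533716
red1 [0.643 0.363]
red2 [0.531 0.493]
plug [0.346 0.437]
elb1 [ 0.524 -0.514]
elb2 [ 0.72  -0.348]
grA [ 0.846 -0.152]
grB [ 0.627 -0.073]
spA [ 0.313 -0.399]
spB [ 0.263 -0.238]
tray [ 0.912 -0.009]
tray [ 0.801 -0.004]
```

```bash
cat >> h.py <<'E'
def go(x,y,z,yaw):
    """shift (cm) & az to bring TCP to x,y,z with tool y at yaw deg (mod 180), tool down"""
    o=monitor.get_obs();Rm=R.from_quat(o['orientation']).as_matrix()
    d=Rm.T@(np.array([x,y,z])-o['ee_pos'])*100
    cur=np.degrees(np.arctan2(Rm[1,1],Rm[0,1])); dy=(yaw-cur+90)%180-90
    t=R.from_euler('z',dy,degrees=True)*R.from_matrix(Rm)
    a=(R.from_matrix(Rm).inv()*R.from_matrix(np.c_[t.as_matrix()[:,:1]*1,t.as_matrix()[:,1:2],t.as_matrix()[:,2:]])).as_rotvec()
    print('t',d.round(2),'az',round(-np.radians(dy),3),'tilt',Rm[:,2].round(4),'q7',o['q'][6].round(2),'t',o['clock'].round(1),'pos',o['ee_pos'].round(4),'yaw',cur.round(2))
E
python3 - <<'E'
from h import *
go(.463,.1425,.36,11.2)
go(.463,.10,.36,11.2)
E
```

```text
Traceback (most recent call last):
  File "h.py", line 31, in go
    print('t',d.round(2),'az',round(-np.radians(dy),3),'tilt',Rm[:,2].round(4),'q7',o['q'][6].round(2),'t',o['clock'].round(1),'pos',o['ee_pos'].round(4),'yaw',cur.round(2))
                                                                                                           ^^^^^^^^^^^^^^^^
AttributeError: 'float' object has no attribute 'round'
```

Emit:
servo_tool(
  commands=[
    {"tz": -4, "hand": -1},
    {"tz": -8, "hand": -1},
    {"tz": -12, "hand": -1, "az": 0.12},
    {"tz": -16, "hand": -1, "az": 0.24},
    {"tz": -16, "hand": -1, "az": 0.36},
    {"tz": -16, "hand": -1, "az": 0.48},
    {"tz": -16, "hand": -1, "az": 0.6},
    {"tz": -16, "hand": -1, "az": 0.72},
  ],
)

```text
invalid input
```

Run:
```python
from h import *
go(.463,.11,.36,11.2)
```

```text
Traceback (most recent call last):
  File "h.py", line 31, in go
    print('t',d.round(2),'az',round(-np.radians(dy),3),'tilt',Rm[:,2].round(4),'q7',o['q'][6].round(2),'t',o['clock'].round(1),'pos',o['ee_pos'].round(4),'yaw',cur.round(2))
                                                                                                           ^^^^^^^^^^^^^^^^
AttributeError: 'float' object has no attribute 'round'
```

```bash
python3 - <<'E'
s=open('h.py').read()
i=s.index("    t=R.from_euler"); j=s.index("    print('t',d")
s=s[:i]+s[j:]
s=s.replace("o['clock'].round(1)","round(o['clock'],1)").replace("o['q'][6].round(2)","round(o['q'][6],2)")
open('h.py','w').write(s)
E
python3 - <<'E'
from h import *
go(.463,.11,.36,11.2)
E
```

```text
t [-38.4  -39.37 -15.46] az 0.977 tilt [-3.e-04 -7.e-04 -1.e+00] q7 -0.07 t 0.2 pos [0.262  0.6218 0.2051] yaw 67.15
```

Emit:
servo_tool(
  commands=[
    {"tx": 0, "ty": 0, "tz": -4, "ax": 0, "ay": 0, "az": 0, "hand": -1},
    {"tx": 0, "ty": 0, "tz": -8, "ax": 0, "ay": 0, "az": 0, "hand": -1},
    {"tx": 0, "ty": 0, "tz": -12, "ax": 0, "ay": 0, "az": 0.12, "hand": -1},
    {"tx": 0, "ty": 0, "tz": -15, "ax": 0, "ay": 0, "az": 0.24, "hand": -1},
    {"tx": 0, "ty": 0, "tz": -15, "ax": 0, "ay": 0, "az": 0.36, "hand": -1},
    {"tx": 0, "ty": 0, "tz": -15, "ax": 0, "ay": 0, "az": 0.48, "hand": -1},
    {"tx": 0, "ty": 0, "tz": -15, "ax": 0, "ay": 0, "az": 0.6, "hand": -1},
    {"tx": 0, "ty": 0, "tz": -15, "ax": 0, "ay": 0, "az": 0.72, "hand": -1},
  ],
  newtons=20,
)

```text
clock: 0.87
ee_pos: [0.2621, 0.6219, 0.3555]
orientation: [0.533, 0.846, -0.0, -0.0]
wrist_force: [0.5, -0.2, 0.1]
opening: 0.997
grasp_force: 0.0
```

Run:
```python
from h import *
go(.463,.11,.36,11.2)
```

```text
t [-54.85  -3.96  -0.45] az 0.251 tilt [-1.e-04 -1.e-04 -1.e+00] q7 -0.76 t 0.9 pos [0.2621 0.6219 0.3555] yaw 25.56
```

Emit:
servo_tool(
  commands=[
    {"tx": -3, "ty": -0.2, "tz": 0, "ax": 0, "ay": 0, "az": 0, "hand": -1},
    {"tx": -6.5, "ty": -0.5, "tz": 0, "ax": 0, "ay": 0, "az": 0, "hand": -1},
    {"tx": -10, "ty": -0.7, "tz": 0, "ax": 0, "ay": 0, "az": 0, "hand": -1},
    {"tx": -13.5, "ty": -1, "tz": 0, "ax": 0, "ay": 0, "az": 0, "hand": -1},
    {"tx": -17, "ty": -1.2, "tz": 0, "ax": 0, "ay": 0, "az": 0, "hand": -1},
    {"tx": -20.5, "ty": -1.5, "tz": 0, "ax": 0, "ay": 0, "az": 0, "hand": -1},
    {"tx": -24, "ty": -1.7, "tz": 0, "ax": 0, "ay": 0, "az": 0, "hand": -1},
    {"tx": -27.5, "ty": -2, "tz": 0, "ax": 0, "ay": 0, "az": 0, "hand": -1},
  ],
)

```text
clock: 1.53
ee_pos: [0.3646, 0.3641, 0.3554]
orientation: [0.531, 0.848, -0.0, -0.0]
wrist_force: [0.9, 0.0, -0.2]
opening: 1.001
grasp_force: 0.0
```

Emit:
servo_tool(
  commands=[
    {"tx": -3.5, "ty": -0.2, "tz": -0.4, "ax": 0, "ay": 0, "az": 0, "hand": -1},
    {"tx": -7, "ty": -0.5, "tz": -0.4, "ax": 0, "ay": 0, "az": 0.06, "hand": -1},
    {"tx": -10.5, "ty": -0.7, "tz": -0.4, "ax": 0, "ay": 0, "az": 0.12, "hand": -1},
    {"tx": -14, "ty": -1, "tz": -0.4, "ax": 0, "ay": 0, "az": 0.18, "hand": -1},
    {"tx": -17.5, "ty": -1.2, "tz": -0.4, "ax": 0, "ay": 0, "az": 0.25, "hand": -1},
    {"tx": -21, "ty": -1.5, "tz": -0.4, "ax": 0, "ay": 0, "az": 0.25, "hand": -1},
    {"tx": -24.5, "ty": -1.8, "tz": -0.4, "ax": 0, "ay": 0, "az": 0.25, "hand": -1},
    {"tx": -27.3, "ty": -2, "tz": -0.4, "ax": 0, "ay": 0, "az": 0.25, "hand": -1},
  ],
)

```text
clock: 2.2
ee_pos: [0.4659, 0.1087, 0.3597]
orientation: [0.633, 0.774, 0.0, -0.0]
wrist_force: [0.2, 0.3, -0.4]
opening: 1.002
grasp_force: 0.0
```

Run:
```python
from h import *
go(.463,.11,.36,11.2)
f,K,W=grab('wrist','w1.png'); np.savez('w1.npz',K=K,W=W)
```

```text
t [ 0.18 -0.26 -0.03] az 0.005 tilt [ 3.e-04  5.e-04 -1.e+00] q7 -0.19 t 2.2 pos [0.4659 0.1087 0.3597] yaw 11.48
```

View pics/w1.png

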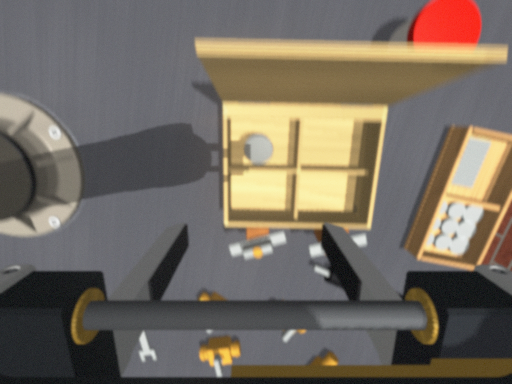

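Run:
```python
from h import *
d=np.load('w1.npz');K,W=d['K'],d['W']
M=[[-.129,-.095],[-.129,.11],[.129,-.095],[.129,.11]]
c=[(225,228.5),(222,103),(371,229),(387,104)]
P=np.array([onz(K,W,*p,.086)[:2] for p in c])
o,t,e=fit2(M,P);print('case',o,np.degrees(t),e,P.round(4).tolist())
C=lambda q:R.from_euler('z',-t).as_matrix()[:2,:2]@(q[:2]-o)
T=onz(K,W,258,149,.074);print('tin',T,C(T))
for a,b in(((230,247),(286,238)),((310,250),(367,239))):
    A=C(onz(K,W,*a,.102));B=C(onz(K,W,*b,.102));print('btn',A,B,np.degrees(np.arctan2(*(B-A)[::-1])))
go(T[0],T[1],.045,np.degrees(t))
```

```text
case [0.54533838 0.11236385] 11.217860232875346 [0.00289581 0.00285391 0.00256582 0.0026132 ] [[0.4377, -0.0088], [0.3971, 0.198], [0.691, 0.0418], [0.6498, 0.2479]]
tin [0.46697241 0.13820499 0.074     ] [-0.07184161  0.04059277]
btn [-0.11952878 -0.12580558] [-0.02266625 -0.10828965] 10.250186005398616
btn [ 0.02006775 -0.13086374] [ 0.11716127 -0.10947194] 12.424991814014893
t [ 3.35  0.59 31.49] az 0.0 tilt [ 0.001 -0.    -1.   ] q7 -0.18 t 2.2 pos [0.4674 0.1042 0.3599] yaw 11.22
```

Emit:
servo_tool(
  commands=[
    {"tx": 1, "ty": 0.2, "tz": 4, "ax": 0, "ay": 0, "az": 0, "hand": -0.4},
    {"tx": 2, "ty": 0.4, "tz": 8, "ax": 0, "ay": 0, "az": 0, "hand": -0.4},
    {"tx": 3, "ty": 0.6, "tz": 12, "ax": 0, "ay": 0, "az": 0, "hand": -0.4},
    {"tx": 3.35, "ty": 0.7, "tz": 16, "ax": 0, "ay": 0, "az": 0, "hand": -0.4},
    {"tx": 3.35, "ty": 0.7, "tz": 20, "ax": 0, "ay": 0, "az": 0, "hand": -0.4},
    {"tx": 3.35, "ty": 0.7, "tz": 22, "ax": 0, "ay": 0, "az": 0, "hand": -0.4},
    {"tx": 3.35, "ty": 0.7, "tz": 22, "ax": 0, "ay": 0, "az": 0, "hand": -0.4},
    {"tx": 3.35, "ty": 0.7, "tz": 22, "ax": 0, "ay": 0, "az": 0, "hand": -0.4},
  ],
)

```text
clock: 2.92
ee_pos: [0.4653, 0.1454, 0.1394]
orientation: [0.632, 0.775, -0.001, -0.0]
wrist_force: [0.8, 0.2, 0.4]
opening: 0.699
grasp_force: 0.0
```

Run:
```python
from h import *
print(monitor.get_obs()['opening'])
go(.467,.138,.05,11.2)
f,K,W=grab('wrist','w2.png'); np.savez('w2.npz',K=K,W=W)
```

```text
0.6985786436074609
t [-0.75  0.03  8.94] az 0.006 tilt [-0.0014 -0.0015 -1.    ] q7 -0.07 t 2.9 pos [0.4653 0.1454 0.1394] yaw 11.55
```

View pics/w2.png

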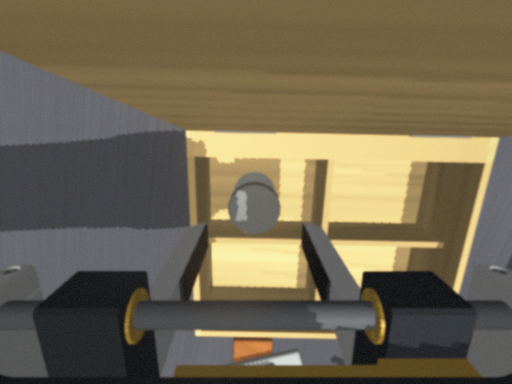

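Run:
```python
from h import *
d=np.load('w2.npz');K,W=d['K'],d['W']
for n,p,z in(('tin',(254.5,208),.074),('TL',(187,131),.086),('TR',(500,138),.086),('BL',(196,336),.086),('innerL',(210,232),.086),('divXT',(325,160),.06),('divXT2',(320,235),.06)):
    T=onz(K,W,*p,z);o=np.array([.5453,.1124]);print(n,T.round(4),(R.from_euler('z',-11.2,degrees=True).as_matrix()[:2,:2]@(T[:2]-o)).round(4))
T=onz(K,W,254.5,208,.074);go(T[0],T[1],.05,11.2)
```

```text
tin [0.4666 0.1438 0.074 ] [-0.0711  0.0461]
TL [0.398 0.202 0.086] [-0.1271  0.1165]
TR [0.6524 0.2483 0.086 ] [0.1314 0.1125]
BL [ 4.347e-01 -2.000e-04  8.600e-02] [-0.1303 -0.089 ]
innerL [0.4307 0.117  0.086 ] [-0.1116  0.0267]
divXT [0.5229 0.1991 0.06  ] [-0.0051  0.0894]
divXT2 [0.5386 0.1242 0.06  ] [-0.0043  0.0129]
t [-0.2  -0.    9.05] az 0.006 tilt [ 5.e-04  0.e+00 -1.e+00] q7 -0.07 t 3.0 pos [0.4662 0.1458 0.1405] yaw 11.55
```

Emit:
servo_tool(
  commands=[
    {"tx": -0.2, "ty": 0.1, "tz": 2, "ax": 0, "ay": 0, "az": 0, "hand": -0.4},
    {"tx": -0.2, "ty": 0.1, "tz": 4, "ax": 0, "ay": 0, "az": 0, "hand": -0.4},
    {"tx": -0.2, "ty": 0.1, "tz": 6, "ax": 0, "ay": 0, "az": 0, "hand": -0.4},
    {"tx": -0.2, "ty": 0.1, "tz": 7.5, "ax": 0, "ay": 0, "az": 0, "hand": -0.4},
    {"tx": -0.2, "ty": 0.1, "tz": 9, "ax": 0, "ay": 0, "az": 0, "hand": -0.4},
    {"tx": -0.2, "ty": 0.1, "tz": 9, "ax": 0, "ay": 0, "az": 0, "hand": -0.4},
    {"tx": -0.2, "ty": 0.1, "tz": 9, "ax": 0, "ay": 0, "az": 0, "hand": -0.4},
    {"tx": -0.2, "ty": 0.1, "tz": 9, "ax": 0, "ay": 0, "az": 0, "hand": 0},
  ],
)

```text
clock: 3.63
ee_pos: [0.4681, 0.1446, 0.0512]
orientation: [0.632, 0.775, 0.001, 0.0]
wrist_force: [1.1, 0.3, -0.1]
opening: 0.661
grasp_force: 0.0
```

Emit:
servo_tool(
  commands=[
    {"tx": 0, "ty": 0, "tz": 0, "ax": 0, "ay": 0, "az": 0, "hand": 0.5},
    {"tx": 0, "ty": 0, "tz": 0, "ax": 0, "ay": 0, "az": 0, "hand": 0.5},
    {"tx": 0, "ty": 0, "tz": 0, "ax": 0, "ay": 0, "az": 0, "hand": 0.5},
    {"tx": 0, "ty": 0, "tz": 0, "ax": 0, "ay": 0, "az": 0, "hand": 0.5},
    {"tx": 0, "ty": 0, "tz": -2, "ax": 0, "ay": 0, "az": 0, "hand": 0.5},
    {"tx": 0, "ty": 0, "tz": -5, "ax": 0, "ay": 0, "az": 0, "hand": 0.5},
    {"tx": 0, "ty": 0, "tz": -9, "ax": 0, "ay": 0, "az": 0, "hand": 0.5},
    {"tx": 0, "ty": 0, "tz": -13, "ax": 0, "ay": 0, "az": 0, "hand": 0.5},
  ],
)

```text
clock: 4.3
ee_pos: [0.4664, 0.1432, 0.1809]
orientation: [0.633, 0.775, -0.001, 0.0]
wrist_force: [2.1, 1.0, -1.9]
opening: 0.525
grasp_force: 20.0
```

Run:
```python
from h import *
go(.475,-.10,.19,11.2)
```

```text
t [-24.    -4.02  -0.88] az 0.006 tilt [-0.0011 -0.0015 -1.    ] q7 -0.11 t 4.3 pos [0.4664 0.1432 0.1809] yaw 11.53
```

Emit:
servo_tool(
  commands=[
    {"tx": 0, "ty": 0, "tz": -3, "ax": 0, "ay": 0, "az": 0, "hand": 0.5},
    {"tx": -2, "ty": -0.3, "tz": -4, "ax": 0, "ay": 0, "az": 0, "hand": 0.5},
    {"tx": -6, "ty": -1, "tz": -4, "ax": 0, "ay": 0, "az": 0, "hand": 0.5},
    {"tx": -10, "ty": -1.7, "tz": -4, "ax": 0, "ay": 0, "az": 0, "hand": 0.5},
    {"tx": -14, "ty": -2.3, "tz": -4, "ax": 0, "ay": 0, "az": 0, "hand": 0.5},
    {"tx": -18, "ty": -3, "tz": -4, "ax": 0, "ay": 0, "az": 0, "hand": 0.5},
    {"tx": -21.5, "ty": -3.6, "tz": -4, "ax": 0, "ay": 0, "az": 0, "hand": 0.5},
    {"tx": -24, "ty": -4, "tz": -4, "ax": 0, "ay": 0, "az": 0, "hand": 0.5},
  ],
)

```text
clock: 4.97
ee_pos: [0.4753, -0.1025, 0.2201]
orientation: [0.633, 0.774, 0.0, 0.0]
wrist_force: [0.1, 0.9, -1.6]
opening: 0.522
grasp_force: 20.0
```

Emit:
servo_tool(
  commands=[
    {"tx": 0, "ty": 0, "tz": 4, "ax": 0, "ay": 0, "az": 0, "hand": 0.5},
    {"tx": 0, "ty": 0, "tz": 8, "ax": 0, "ay": 0, "az": 0, "hand": 0.5},
    {"tx": 0, "ty": 0, "tz": 11.5, "ax": 0, "ay": 0, "az": 0, "hand": 0.5},
    {"tx": 0, "ty": 0, "tz": 14, "ax": 0, "ay": 0, "az": 0, "hand": 0.5},
    {"tx": 0, "ty": 0, "tz": 16, "ax": 0, "ay": 0, "az": 0, "hand": 0.5},
    {"tx": 0, "ty": 0, "tz": 17, "ax": 0, "ay": 0, "az": 0, "hand": 0.5},
    {"tx": 0, "ty": 0, "tz": 17, "ax": 0, "ay": 0, "az": 0, "hand": 0.5},
    {"tx": 0, "ty": 0, "tz": 17, "ax": 0, "ay": 0, "az": 0, "hand": 0.5},
  ],
)

```text
clock: 5.63
ee_pos: [0.4761, -0.0994, 0.0501]
orientation: [0.632, 0.775, -0.0, 0.0]
wrist_force: [-0.1, 0.1, -1.5]
opening: 0.521
grasp_force: 20.0
```

Run:
```python
from h import *
go(.475,-.10,.0435,11.2)
print(monitor.get_obs()['wrist_force'])
```

```text
t [-0.04 -0.12  0.66] az 0.006 tilt [-0.e+00 -1.e-04 -1.e+00] q7 0.68 t 5.6 pos [ 0.4761 -0.0994  0.0501] yaw 11.55
[-0.05972728  0.06599484 -1.49840219]
```

Emit:
servo_tool(
  commands=[
    {"tx": 0, "ty": 0, "tz": 0.4, "ax": 0, "ay": 0, "az": 0, "hand": 0.5},
    {"tx": 0, "ty": 0, "tz": 0.6, "ax": 0, "ay": 0, "az": 0, "hand": 0.5},
    {"tx": 0, "ty": 0, "tz": 0.7, "ax": 0, "ay": 0, "az": 0, "hand": 0.5},
    {"tx": 0, "ty": 0, "tz": 0.7, "ax": 0, "ay": 0, "az": 0, "hand": -0.2},
    {"tx": 0, "ty": 0, "tz": 0.7, "ax": 0, "ay": 0, "az": 0, "hand": -0.4},
    {"tx": 0, "ty": 0, "tz": 0.7, "ax": 0, "ay": 0, "az": 0, "hand": -0.4},
    {"tx": 0, "ty": 0, "tz": -2, "ax": 0, "ay": 0, "az": 0, "hand": -0.4},
    {"tx": 0, "ty": 0, "tz": -5, "ax": 0, "ay": 0, "az": 0, "hand": -0.4},
  ],
)

```text
clock: 6.3
ee_pos: [0.4747, -0.0995, 0.0992]
orientation: [0.632, 0.775, -0.001, -0.001]
wrist_force: [0.7, 0.4, 0.6]
opening: 0.702
grasp_force: 0.0
```

Emit:
servo_tool(
  commands=[
    {"tx": 0, "ty": 0, "tz": -4, "ax": 0, "ay": 0, "az": 0, "hand": -0.4},
    {"tx": 0, "ty": 0, "tz": -8, "ax": 0, "ay": 0, "az": 0, "hand": -0.4},
    {"tx": -3, "ty": 0, "tz": -12, "ax": 0, "ay": 0, "az": 0, "hand": -0.4},
    {"tx": -6, "ty": 0, "tz": -15, "ax": 0, "ay": 0, "az": 0, "hand": -0.4},
    {"tx": -9, "ty": 0, "tz": -15, "ax": 0, "ay": 0, "az": 0, "hand": -0.4},
    {"tx": -10, "ty": 0, "tz": -15, "ax": 0, "ay": 0, "az": 0, "hand": -0.4},
    {"tx": -10, "ty": 0, "tz": -15, "ax": 0, "ay": 0, "az": 0, "hand": -0.4},
    {"tx": -10, "ty": 0, "tz": -15, "ax": 0, "ay": 0, "az": 0, "hand": -0.4},
  ],
)

```text
clock: 6.97
ee_pos: [0.4957, -0.1975, 0.2494]
orientation: [0.633, 0.774, -0.0, -0.0]
wrist_force: [0.5, 0.7, 0.9]
opening: 0.704
grasp_force: 0.0
```

```bash
cat >> h.py <<'E'
def handles(fn=None):
    """valve handles in the scene view: grey bars near brass blobs -> centre and valve-x yaw (deg)"""
    f,K,W=grab('scene',fn); hsv=cv2.cvtColor(f,cv2.COLOR_RGB2HSV)
    br=cv2.inRange(hsv,(10,150,120),(25,255,255)); br=cv2.dilate(br,np.ones((7,7)))
    g=cv2.inRange(hsv,(0,0,135),(180,70,255))&br
    n,l,s,c=cv2.connectedComponentsWithStats(g)
    for i in range(1,n):
        if s[i,4]<15: continue
        P=np.array([onz(K,W,u,v,.067)[:2] for v,u in np.argwhere(l==i)])
        m=P.mean(0); w,V=np.linalg.eigh(np.cov((P-m).T)); a=V[:,1]
        print('handle px',c[i].round(1),'n',s[i,4],'xy',m.round(4),'len',(4*np.sqrt(w[1]/1.33)).round(3),'valve yaw',round((np.degrees(np.arctan2(a[1],a[0]))-90+90)%180-90,1))
E
python3 - <<'E'
from h import *
handles('s2.png')
go(.443,-.223,.20,-25.6)
E
```

```text
handle px [180.6 163.5] n 19 xy [ 0.4649 -0.3265] len 0.027 valve yaw 19.0
handle px [258.5 180.2] n 68 xy [ 0.456  -0.0281] len 0.081 valve yaw -69.6
handle px [262.8 188.8] n 17 xy [ 0.4894 -0.0019] len 0.028 valve yaw -59.9
handle px [197.  200.7] n 25 xy [ 0.6074 -0.2062] len 0.029 valve yaw -16.7
handle px [254.8 215.5] n 87 xy [0.6082 0.0043] len 0.087 valve yaw -63.2
t [-1.53 -5.68  4.92] az 0.649 tilt [-7.e-04  2.e-04 -1.e+00] q7 0.65 t 7.0 pos [ 0.4957 -0.1966  0.2492] yaw 11.56
```

View pics/s2.png

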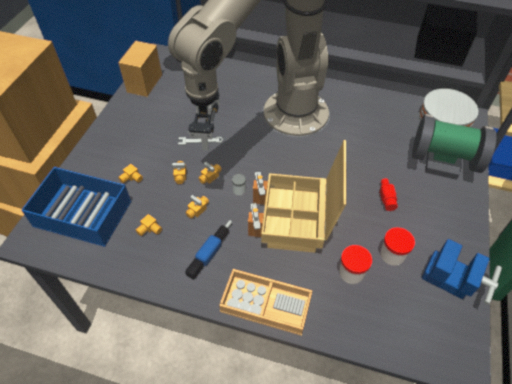

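Emit:
servo_tool(
  commands=[
    {"tx": -0.5, "ty": -2, "tz": 1, "ax": 0, "ay": 0, "az": 0.12, "hand": -0.4},
    {"tx": -1, "ty": -4, "tz": 2, "ax": 0, "ay": 0, "az": 0.24, "hand": -0.4},
    {"tx": -1.5, "ty": -5.7, "tz": 4, "ax": 0, "ay": 0, "az": 0.36, "hand": -0.4},
    {"tx": -1.5, "ty": -5.7, "tz": 7, "ax": 0, "ay": 0, "az": 0.48, "hand": -0.4},
    {"tx": -1.5, "ty": -5.7, "tz": 10, "ax": 0, "ay": 0, "az": 0.6, "hand": -0.4},
    {"tx": -1.5, "ty": -5.7, "tz": 12, "ax": 0, "ay": 0, "az": 0.65, "hand": -0.4},
    {"tx": -1.5, "ty": -5.7, "tz": 13, "ax": 0, "ay": 0, "az": 0.65, "hand": -0.4},
    {"tx": -1.5, "ty": -5.7, "tz": 13, "ax": 0, "ay": 0, "az": 0.65, "hand": -0.4},
  ],
)

```text
clock: 7.68
ee_pos: [0.442, -0.222, 0.1178]
orientation: [0.846, 0.534, -0.001, -0.001]
wrist_force: [0.5, 0.5, 0.3]
opening: 0.702
grasp_force: 0.0
```

Run:
```python
from h import *
go(.443,-.223,.047,-25.6)
f,K,W=grab('wrist','w3.png')
f,K,W=grab('scene','s3.png')
a=cv2.imread('pics/w3.png')
b=cv2.imread('pics/s3.png')[140:236,150:278]
cv2.imwrite('pics/m3.png',cv2.resize(np.vstack([a,cv2.resize(b,(512,384),interpolation=cv2.INTER_CUBIC)]),(400,600)))
```

```text
t [-0.04  0.15  7.08] az 0.002 tilt [-3.7e-03  3.0e-04 -1.0e+00] q7 0.3 t 7.7 pos [ 0.442  -0.222   0.1178] yaw -25.49
```

View pics/m3.png

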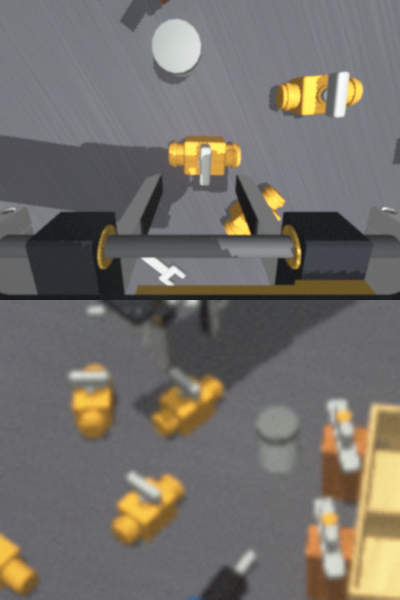

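Run:
```python
from h import *
f,K,W=grab('wrist')
for p in((263,190),(263,234),(262,212)): print(onz(K,W,*p,.07))
T=onz(K,W,262,212,.07); go(T[0],T[1],.047,-25.5)
for p in((437,96),(427,148)): print('C',onz(K,W,*p,.07))
```

```text
[ 0.45919286 -0.20825308  0.07      ]
[ 0.44184911 -0.24540805  0.07      ]
[ 0.4499272  -0.22602164  0.07      ]
t [0.01 0.68 7.35] az -0.001 tilt [ 0.001  0.    -1.   ] q7 0.3 t 7.8 pos [ 0.4437 -0.2232  0.1205] yaw -25.55
C [ 0.61457589 -0.1979195   0.07      ]
C [ 0.59635177 -0.23400856  0.07      ]
```

Emit:
servo_tool(
  commands=[
    {"tx": 0, "ty": 0.3, "tz": 2, "ax": 0, "ay": 0, "az": 0, "hand": -0.4},
    {"tx": 0, "ty": 0.5, "tz": 4, "ax": 0, "ay": 0, "az": 0, "hand": -0.4},
    {"tx": 0, "ty": 0.5, "tz": 6, "ax": 0, "ay": 0, "az": 0, "hand": -0.4},
    {"tx": 0, "ty": 0.5, "tz": 7, "ax": 0, "ay": 0, "az": 0, "hand": -0.4},
    {"tx": 0, "ty": 0.5, "tz": 7.2, "ax": 0, "ay": 0, "az": 0, "hand": -0.4},
    {"tx": 0, "ty": 0.5, "tz": 7.2, "ax": 0, "ay": 0, "az": 0, "hand": 0.3},
    {"tx": 0, "ty": 0.5, "tz": 7.2, "ax": 0, "ay": 0, "az": 0, "hand": 1},
    {"tx": 0, "ty": 0.5, "tz": 7.2, "ax": 0, "ay": 0, "az": 0, "hand": 1},
  ],
  newtons=40,
)

```text
clock: 8.5
ee_pos: [0.4483, -0.2256, 0.0486]
orientation: [0.846, 0.532, 0.001, 0.001]
wrist_force: [0.3, -1.2, -0.1]
opening: 0.525
grasp_force: 0.0
```

Emit:
servo_tool(
  commands=[
    {"tx": 0, "ty": 0, "tz": 0, "ax": 0, "ay": 0, "az": 0, "hand": 1},
    {"tx": 0, "ty": 0, "tz": 0, "ax": 0, "ay": 0, "az": 0, "hand": 1},
    {"tx": 0, "ty": 0, "tz": 0, "ax": 0, "ay": 0, "az": 0, "hand": 1},
    {"tx": 0, "ty": 0, "tz": 0, "ax": 0, "ay": 0, "az": 0, "hand": 1},
    {"tx": 0, "ty": 0, "tz": -2, "ax": 0, "ay": 0, "az": 0, "hand": 1},
    {"tx": 0, "ty": 0, "tz": -5, "ax": 0, "ay": 0, "az": 0, "hand": 1},
    {"tx": 0, "ty": 0, "tz": -9, "ax": 0, "ay": 0, "az": 0, "hand": 1},
    {"tx": 0, "ty": 0, "tz": -13, "ax": 0, "ay": 0, "az": 0, "hand": 1},
  ],
)

```text
clock: 9.17
ee_pos: [0.4466, -0.2258, 0.1785]
orientation: [0.847, 0.532, -0.001, -0.0]
wrist_force: [1.8, -0.0, 1.1]
opening: 0.009
grasp_force: 0.0
```

```bash
cat >> h.py <<'E'
O=np.array([.5435,.1165]);TH=11.2
def cw(x,y): return O+R.from_euler('z',TH,degrees=True).as_matrix()[:2,:2]@[x,y]
E
python3 - <<'E'
from h import *
for b in((-.063,.046),(.063,.046),(-.063,-.046),(.063,-.046)): print(b,cw(*b))
go(*cw(-.063,.046),.22,11.2)
E
```

```text
(-0.063, 0.046) [0.47276505 0.14938717]
(0.063, 0.046) [0.59636539 0.1738607 ]
(-0.063, -0.046) [0.49063461 0.0591393 ]
(0.063, -0.046) [0.61423495 0.08361283]
t [ 34.93 -13.94  -4.18] az -0.645 tilt [-2.5e-03 -6.0e-04 -1.0e+00] q7 0.2 t 9.2 pos [ 0.4466 -0.2258  0.1785] yaw -25.74
```

Run:
```python
from h import *
f,K,W=grab('scene','s4.png'); handles()
cv2.imwrite('pics/m4.png',cv2.resize(cv2.imread('pics/s4.png')[140:236,110:270],(640,384),interpolation=cv2.INTER_CUBIC))
```

```text
handle px [180.6 163.5] n 19 xy [ 0.4649 -0.3265] len 0.027 valve yaw 19.0
handle px [210.9 167.3] n 15 xy [ 0.4492 -0.213 ] len 0.025 valve yaw -28.4
handle px [258.5 180.2] n 68 xy [ 0.456  -0.0281] len 0.081 valve yaw -69.6
handle px [262.8 188.8] n 17 xy [ 0.4894 -0.0019] len 0.028 valve yaw -59.9
handle px [196.9 200.7] n 21 xy [ 0.6075 -0.2067] len 0.029 valve yaw -13.1
handle px [254.8 215.5] n 87 xy [0.6082 0.0043] len 0.087 valve yaw -63.2
```

View pics/m4.png

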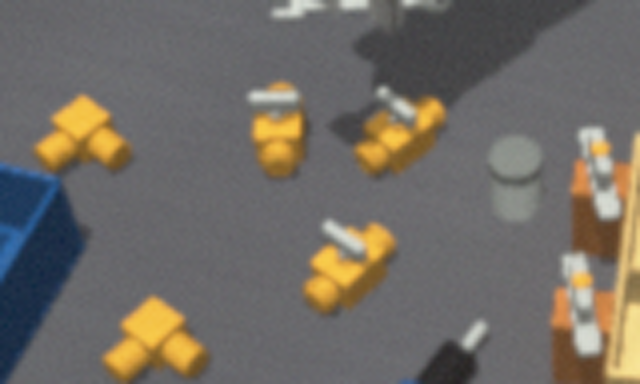

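Emit:
servo_tool(
  commands=[
    {"tx": 0, "ty": 0, "tz": 0, "ax": 0, "ay": 0, "az": 0, "hand": 0.1},
    {"tx": 0, "ty": 0, "tz": 0, "ax": 0, "ay": 0, "az": 0, "hand": 0.1},
    {"tx": 0, "ty": 0, "tz": 0, "ax": 0, "ay": 0, "az": 0, "hand": 0.1},
    {"tx": 0, "ty": 0, "tz": 2, "ax": 0, "ay": 0, "az": 0, "hand": 0.1},
    {"tx": 0, "ty": 0.1, "tz": 4, "ax": 0, "ay": 0, "az": 0, "hand": 0.1},
    {"tx": 0, "ty": 0.1, "tz": 6, "ax": 0, "ay": 0, "az": 0, "hand": 0.1},
    {"tx": 0, "ty": 0.1, "tz": 6, "ax": 0, "ay": 0, "az": 0, "hand": 0.1},
    {"tx": 0, "ty": 0.1, "tz": 6, "ax": 0, "ay": 0, "az": 0, "hand": 0.1},
  ],
)

```text
clock: 9.93
ee_pos: [0.4472, -0.2262, 0.1166]
orientation: [0.847, 0.532, -0.002, -0.001]
wrist_force: [-0.5, -0.4, 0.8]
opening: 0.449
grasp_force: 0.0
```

Emit:
servo_tool(
  commands=[
    {"tx": 0, "ty": 0, "tz": 2, "ax": 0, "ay": 0, "az": 0, "hand": 0.1},
    {"tx": 0, "ty": 0, "tz": 4, "ax": 0, "ay": 0, "az": 0, "hand": 0.1},
    {"tx": 0, "ty": 0, "tz": 6, "ax": 0, "ay": 0, "az": 0, "hand": 0.1},
    {"tx": 0, "ty": 0, "tz": 7, "ax": 0, "ay": 0, "az": 0, "hand": 0.1},
    {"tx": 0, "ty": 0, "tz": 7, "ax": 0, "ay": 0, "az": 0, "hand": 1},
    {"tx": 0, "ty": 0, "tz": 7, "ax": 0, "ay": 0, "az": 0, "hand": 1},
    {"tx": 0, "ty": 0, "tz": 7, "ax": 0, "ay": 0, "az": 0, "hand": 1},
    {"tx": 0, "ty": 0, "tz": 7, "ax": 0, "ay": 0, "az": 0, "hand": 1},
  ],
)

```text
clock: 10.6
ee_pos: [0.4492, -0.2261, 0.0486]
orientation: [0.847, 0.532, 0.001, 0.001]
wrist_force: [-0.5, 0.3, 1.3]
opening: 0.2
grasp_force: 0.0
```

Emit:
servo_tool(
  commands=[
    {"tx": 0, "ty": 0, "tz": 0, "ax": 0, "ay": 0, "az": 0, "hand": 1},
    {"tx": 0, "ty": 0, "tz": 0, "ax": 0, "ay": 0, "az": 0, "hand": 1},
    {"tx": 0, "ty": 0, "tz": 0, "ax": 0, "ay": 0, "az": 0, "hand": 1},
    {"tx": 0, "ty": 0, "tz": 0, "ax": 0, "ay": 0, "az": 0, "hand": 1},
    {"tx": 0, "ty": 0, "tz": 0, "ax": 0, "ay": 0, "az": 0, "hand": 1},
    {"tx": 0, "ty": 0, "tz": 0, "ax": 0, "ay": 0, "az": 0, "hand": 1},
    {"tx": 0, "ty": 0, "tz": 0, "ax": 0, "ay": 0, "az": 0, "hand": 1},
    {"tx": 0, "ty": 0, "tz": 0, "ax": 0, "ay": 0, "az": 0, "hand": 1},
  ],
)

```text
clock: 11.27
ee_pos: [0.4487, -0.2257, 0.048]
orientation: [0.847, 0.532, 0.0, -0.0]
wrist_force: [-2.7, 2.2, 9.6]
opening: 0.124
grasp_force: 40.0
```

Emit:
servo_tool(
  commands=[
    {"tx": 0, "ty": 0, "tz": -2, "ax": 0, "ay": 0, "az": 0, "hand": 1},
    {"tx": 0, "ty": 0, "tz": -5, "ax": 0, "ay": 0, "az": 0, "hand": 1},
    {"tx": 0, "ty": 0, "tz": -8, "ax": 0, "ay": 0, "az": 0, "hand": 1},
    {"tx": 0, "ty": 0, "tz": -12, "ax": 0, "ay": 0, "az": 0, "hand": 1},
    {"tx": 0, "ty": 0, "tz": -16, "ax": 0, "ay": 0, "az": 0, "hand": 1},
    {"tx": 0, "ty": 0, "tz": -19, "ax": 0, "ay": 0, "az": 0, "hand": 1},
    {"tx": 0, "ty": 0, "tz": -19, "ax": 0, "ay": 0, "az": 0, "hand": 1},
    {"tx": 0, "ty": 0, "tz": -19, "ax": 0, "ay": 0, "az": 0, "hand": 1},
  ],
)

```text
clock: 11.93
ee_pos: [0.4493, -0.2254, 0.2384]
orientation: [0.846, 0.533, 0.002, 0.0]
wrist_force: [0.4, 0.3, -4.0]
opening: 0.126
grasp_force: 40.0
```

Run:
```python
from h import *
o=monitor.get_obs();print(o['opening'],o['wrist_force'])
go(*cw(-.063,.046),.238,11.2)
```

```text
0.12641170912842406 [ 0.35772401  0.31829899 -4.03369691]
t [ 34.81 -14.08   0.09] az -0.642 tilt [ 0.003   0.0013 -1.    ] q7 0.11 t 11.9 pos [ 0.4493 -0.2254  0.2384] yaw -25.6
```

Emit:
servo_tool(
  commands=[
    {"tx": 2, "ty": -0.8, "tz": 0, "ax": 0, "ay": 0, "az": 0, "hand": 1},
    {"tx": 5, "ty": -2, "tz": 0, "ax": 0, "ay": 0, "az": 0, "hand": 1},
    {"tx": 8, "ty": -3.2, "tz": 0, "ax": 0, "ay": 0, "az": 0, "hand": 1},
    {"tx": 11, "ty": -4.4, "tz": 0, "ax": 0, "ay": 0, "az": 0, "hand": 1},
    {"tx": 14, "ty": -5.6, "tz": 0, "ax": 0, "ay": 0, "az": 0, "hand": 1},
    {"tx": 17, "ty": -6.8, "tz": 0, "ax": 0, "ay": 0, "az": 0, "hand": 1},
    {"tx": 20, "ty": -8, "tz": 0, "ax": 0, "ay": 0, "az": 0, "hand": 1},
    {"tx": 23, "ty": -9.2, "tz": 0, "ax": 0, "ay": 0, "az": 0, "hand": 1},
  ],
)

```text
clock: 12.6
ee_pos: [0.464, 0.023, 0.2361]
orientation: [0.846, 0.532, -0.001, -0.0]
wrist_force: [0.9, 0.7, -3.8]
opening: 0.126
grasp_force: 40.0
```

Emit:
servo_tool(
  commands=[
    {"tx": 3, "ty": -1.2, "tz": 0, "ax": 0, "ay": 0, "az": -0.11, "hand": 1},
    {"tx": 6, "ty": -2.4, "tz": 0, "ax": 0, "ay": 0, "az": -0.22, "hand": 1},
    {"tx": 9, "ty": -3.7, "tz": 0, "ax": 0, "ay": 0, "az": -0.33, "hand": 1},
    {"tx": 11, "ty": -4.5, "tz": 0, "ax": 0, "ay": 0, "az": -0.44, "hand": 1},
    {"tx": 11.8, "ty": -4.9, "tz": 0, "ax": 0, "ay": 0, "az": -0.55, "hand": 1},
    {"tx": 11.8, "ty": -4.9, "tz": 0, "ax": 0, "ay": 0, "az": -0.64, "hand": 1},
    {"tx": 11.8, "ty": -4.9, "tz": 0, "ax": 0, "ay": 0, "az": -0.64, "hand": 1},
    {"tx": 11.8, "ty": -4.9, "tz": 0, "ax": 0, "ay": 0, "az": -0.64, "hand": 1},
  ],
)

```text
clock: 13.27
ee_pos: [0.4715, 0.1483, 0.2362]
orientation: [0.637, 0.771, -0.001, -0.0]
wrist_force: [0.5, 0.1, -4.5]
opening: 0.124
grasp_force: 40.0
```

Run:
```python
from h import *
o=monitor.get_obs();print(o['opening'],o['wrist_force'])
go(*cw(-.063,.046),.059,11.2)
f,K,W=grab('wrist','w5.png');np.savez('w5.npz',K=K,W=W)
grab('scene','s5.png')
a=cv2.imread('pics/w5.png'); b=cv2.imread('pics/s5.png')[130:250,230:390]
cv2.imwrite('pics/m5.png',cv2.resize(np.vstack([a,cv2.resize(b,(512,384),interpolation=cv2.INTER_CUBIC)]),(400,600)))
```

```text
0.12381950598722564 [ 0.46511793  0.09881184 -4.54476021]
t [ 0.1   0.18 17.72] az -0.007 tilt [-0.0019 -0.0015 -1.    ] q7 -0.14 t 13.3 pos [0.4715 0.1483 0.2362] yaw 10.81
```

View pics/m5.png

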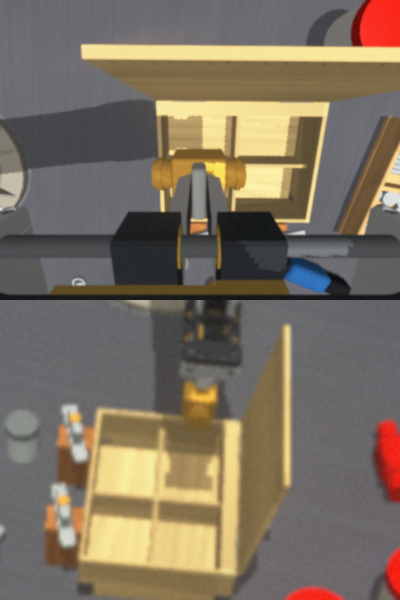

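Run:
```python
from h import *
d=np.load('w5.npz');K,W=d['K'],d['W']
f=cv2.imread('pics/w5.png'); 
o=np.array([.5435,.1165])
for n,p,z in(('TL',(201,129),.086),('TR',(420,133),.086),('BR',(397,283),.086),('X',(302,211),.06),('Xtop',(300,148),.06)):
    T=onz(K,W,*p,z);print(n,T.round(4),(R.from_euler('z',-11.2,degrees=True).as_matrix()[:2,:2]@(T[:2]-o)).round(4))
```

```text
TL [0.3985 0.2021 0.086 ] [-0.1256  0.1121]
TR [0.65   0.2455 0.086 ] [0.1295 0.1059]
BR [0.6891 0.0494 0.086 ] [ 0.1298 -0.0941]
X [0.5438 0.1181 0.06  ] [0.0006 0.0015]
Xtop [0.5214 0.2004 0.06  ] [-0.0054  0.0866]
```

Emit:
servo_tool(
  commands=[
    {"tx": 0.1, "ty": 0.1, "tz": 2, "ax": 0, "ay": 0, "az": 0, "hand": 1},
    {"tx": 0.1, "ty": 0.1, "tz": 5, "ax": 0, "ay": 0, "az": 0, "hand": 1},
    {"tx": 0.1, "ty": 0.1, "tz": 8, "ax": 0, "ay": 0, "az": 0, "hand": 1},
    {"tx": 0.1, "ty": 0.1, "tz": 10, "ax": 0, "ay": 0, "az": 0, "hand": 1},
    {"tx": 0.1, "ty": 0.1, "tz": 12, "ax": 0, "ay": 0, "az": 0, "hand": 1},
    {"tx": 0.1, "ty": 0.1, "tz": 14, "ax": 0, "ay": 0, "az": 0, "hand": 1},
    {"tx": 0.1, "ty": 0.1, "tz": 15.5, "ax": 0, "ay": 0, "az": 0, "hand": 1},
    {"tx": 0.1, "ty": 0.1, "tz": 16.5, "ax": 0, "ay": 0, "az": 0, "hand": 1},
  ],
)

```text
clock: 14.03
ee_pos: [0.4724, 0.1493, 0.0709]
orientation: [0.637, 0.771, -0.001, -0.0]
wrist_force: [-0.5, 0.7, -4.2]
opening: 0.124
grasp_force: 40.0
```

Emit:
servo_tool(
  commands=[
    {"tx": 0, "ty": 0, "tz": 0.5, "ax": 0, "ay": 0, "az": 0, "hand": 1},
    {"tx": 0, "ty": 0, "tz": 0.9, "ax": 0, "ay": 0, "az": 0, "hand": 1},
    {"tx": 0, "ty": 0, "tz": 1.1, "ax": 0, "ay": 0, "az": 0, "hand": 1},
    {"tx": 0, "ty": 0, "tz": 1.2, "ax": 0, "ay": 0, "az": 0, "hand": 1},
    {"tx": 0, "ty": 0, "tz": 1.2, "ax": 0, "ay": 0, "az": 0, "hand": 1},
    {"tx": 0, "ty": 0, "tz": 1.2, "ax": 0, "ay": 0, "az": 0, "hand": 1},
    {"tx": 0, "ty": 0, "tz": 1.2, "ax": 0, "ay": 0, "az": 0, "hand": 1},
    {"tx": 0, "ty": 0, "tz": 1.2, "ax": 0, "ay": 0, "az": 0, "hand": 1},
  ],
)

```text
clock: 14.7
ee_pos: [0.4732, 0.1502, 0.0608]
orientation: [0.636, 0.772, 0.0, 0.0]
wrist_force: [-1.5, -0.3, -3.8]
opening: 0.123
grasp_force: 40.0
```

Emit:
servo_tool(
  commands=[
    {"tx": 0, "ty": 0, "tz": 0.2, "ax": 0, "ay": 0, "az": 0, "hand": 1},
    {"tx": 0, "ty": 0, "tz": 0.4, "ax": 0, "ay": 0, "az": 0, "hand": 1},
    {"tx": 0, "ty": 0, "tz": 0.4, "ax": 0, "ay": 0, "az": 0, "hand": 1},
    {"tx": 0, "ty": 0, "tz": 0.4, "ax": 0, "ay": 0, "az": 0, "hand": 0.4},
    {"tx": 0, "ty": 0, "tz": 0.4, "ax": 0, "ay": 0, "az": 0, "hand": 0.3},
    {"tx": 0, "ty": 0, "tz": 0.4, "ax": 0, "ay": 0, "az": 0, "hand": 0.3},
    {"tx": 0, "ty": 0, "tz": 0.4, "ax": 0, "ay": 0, "az": 0, "hand": 0.3},
    {"tx": 0, "ty": 0, "tz": 0.4, "ax": 0, "ay": 0, "az": 0, "hand": 0.3},
  ],
)

```text
clock: 15.37
ee_pos: [0.4731, 0.1501, 0.0566]
orientation: [0.636, 0.772, 0.0, 0.0]
wrist_force: [0.2, 0.1, 0.5]
opening: 0.35
grasp_force: 0.0
```

Emit:
servo_tool(
  commands=[
    {"tx": 0, "ty": 0, "tz": -2, "ax": 0, "ay": 0, "az": 0, "hand": 0.3},
    {"tx": 0, "ty": 0, "tz": -5, "ax": 0, "ay": 0, "az": 0, "hand": 0.1},
    {"tx": 0, "ty": 0, "tz": -9, "ax": 0, "ay": 0, "az": 0, "hand": 0.1},
    {"tx": 0, "ty": 0, "tz": -13, "ax": 0, "ay": 0, "az": 0, "hand": 0.1},
    {"tx": -4, "ty": 0, "tz": -17, "ax": 0, "ay": 0, "az": 0, "hand": 0.1},
    {"tx": -8, "ty": 0, "tz": -17, "ax": 0, "ay": 0, "az": 0, "hand": 0.1},
    {"tx": -12, "ty": 0, "tz": -17, "ax": 0, "ay": 0, "az": 0, "hand": 0.1},
    {"tx": -12, "ty": 0, "tz": -17, "ax": 0, "ay": 0, "az": 0, "hand": 0.1},
  ],
)

```text
clock: 16.03
ee_pos: [0.4968, 0.0266, 0.2279]
orientation: [0.638, 0.77, 0.001, 0.001]
wrist_force: [-0.2, -0.3, 0.8]
opening: 0.454
grasp_force: 0.0
```

Run:
```python
from h import *
handles()
go(.605,-.216,.13,-25)
grab('wrist','w6.png');grab('scene','s6.png')
a=cv2.imread('pics/w6.png'); b=cv2.imread('pics/s6.png')[140:260,160:320]
cv2.imwrite('pics/m6.png',cv2.resize(np.vstack([a,cv2.resize(b,(512,384),interpolation=cv2.INTER_CUBIC)]),(400,600)))
```

```text
handle px [180.  163.5] n 22 xy [ 0.4653 -0.3289] len 0.033 valve yaw 13.0
handle px [258.2 180.4] n 62 xy [ 0.457  -0.0289] len 0.082 valve yaw -68.4
handle px [304.6 192.8] n 31 xy [0.4628 0.1448] len 0.045 valve yaw 22.7
handle px [196.8 200.4] n 19 xy [ 0.6063 -0.2072] len 0.029 valve yaw -9.2
handle px [254.8 215.6] n 88 xy [0.6082 0.0045] len 0.087 valve yaw -63.1
t [-25.95   6.12   9.74] az 0.623 tilt [ 1.7e-03  8.0e-04 -1.0e+00] q7 0.15 t 16.1 pos [0.4966 0.0276 0.2274] yaw 10.68
```

View pics/m6.png

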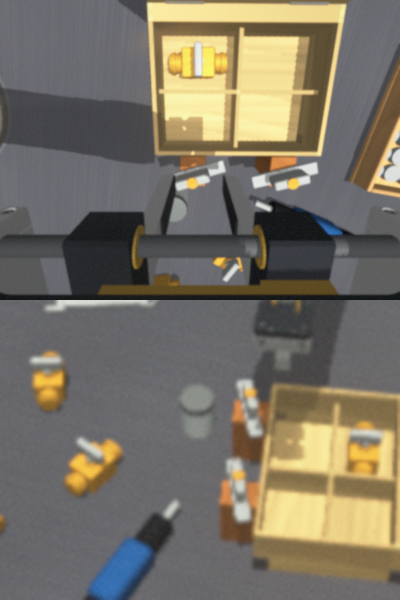

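Emit:
servo_tool(
  commands=[
    {"tx": -3, "ty": 0.7, "tz": 0, "ax": 0, "ay": 0, "az": 0, "hand": 0.1},
    {"tx": -7, "ty": 1.6, "tz": 0, "ax": 0, "ay": 0, "az": 0, "hand": 0.1},
    {"tx": -11, "ty": 2.5, "tz": 0, "ax": 0, "ay": 0, "az": 0.12, "hand": 0.1},
    {"tx": -15, "ty": 3.5, "tz": 0, "ax": 0, "ay": 0, "az": 0.24, "hand": 0.1},
    {"tx": -19, "ty": 4.5, "tz": 1, "ax": 0, "ay": 0, "az": 0.36, "hand": 0.1},
    {"tx": -23, "ty": 5.4, "tz": 3, "ax": 0, "ay": 0, "az": 0.48, "hand": 0.1},
    {"tx": -26, "ty": 6.1, "tz": 5, "ax": 0, "ay": 0, "az": 0.6, "hand": 0.1},
    {"tx": -26, "ty": 6.1, "tz": 8, "ax": 0, "ay": 0, "az": 0.62, "hand": 0.1},
  ],
)

```text
clock: 16.85
ee_pos: [0.6071, -0.2167, 0.1458]
orientation: [0.844, 0.536, -0.0, 0.002]
wrist_force: [-0.9, -0.0, -0.1]
opening: 0.45
grasp_force: 0.0
```

Emit:
servo_tool(
  commands=[
    {"tx": 0, "ty": 0, "tz": 1, "ax": 0, "ay": 0, "az": 0, "hand": 0.1},
    {"tx": 0, "ty": 0, "tz": 2, "ax": 0, "ay": 0, "az": 0, "hand": 0.1},
    {"tx": 0, "ty": 0, "tz": 2, "ax": 0, "ay": 0, "az": 0, "hand": 0.1},
    {"tx": 0, "ty": 0, "tz": 2, "ax": 0, "ay": 0, "az": 0, "hand": 0.1},
    {"tx": 0, "ty": 0, "tz": 2, "ax": 0, "ay": 0, "az": 0, "hand": 0.1},
    {"tx": 0, "ty": 0, "tz": 2, "ax": 0, "ay": 0, "az": 0, "hand": 0.1},
    {"tx": 0, "ty": 0, "tz": 2, "ax": 0, "ay": 0, "az": 0, "hand": 0.1},
    {"tx": 0, "ty": 0, "tz": 2, "ax": 0, "ay": 0, "az": 0, "hand": 0.1},
  ],
)

```text
clock: 17.52
ee_pos: [0.6058, -0.211, 0.1273]
orientation: [0.841, 0.541, 0.001, 0.0]
wrist_force: [-0.2, 0.5, -0.5]
opening: 0.452
grasp_force: 0.0
```

```bash
cat >> h.py <<'E'
def near(yaw,zt=.070):
    """handle seen by the wrist camera just ahead of the fingers"""
    f,K,W=grab('wrist'); o=monitor.get_obs(); hsv=cv2.cvtColor(f,cv2.COLOR_RGB2HSV)
    br=cv2.dilate(cv2.inRange(hsv,(10,130,80),(28,255,255)),np.ones((5,5)))
    g=cv2.inRange(hsv,(0,0,150),(180,60,255)); n,l,s,c=cv2.connectedComponentsWithStats(g)
    for i in range(1,n):
        if s[i,4]<150 or not (br[l==i]>0).mean()>.1: continue
        (u,v),wh,_=cv2.minAreaRect(np.argwhere(l==i)[:,::-1].astype(np.float32)); b=cv2.boxPoints(((u,v),wh,_))
        L=max(range(1,3),key=lambda k:np.linalg.norm(b[k]-b[k-1])); a=b[L]-b[L-1]; a=a/np.linalg.norm(a)*max(wh)/2
        P=onz(K,W,u-a[0],v-a[1],zt);Q=onz(K,W,u+a[0],v+a[1],zt); m=onz(K,W,u,v,zt)
        print('px',round(u),round(v),'wh',np.round(wh),'m',m.round(4),'len',np.linalg.norm(P-Q).round(4),'yaw',round(np.degrees(np.arctan2(*(Q-P)[1::-1]))%180-90,1),'dist',np.linalg.norm(m[:2]-o['ee_pos'][:2]).round(3))
E
python3 - <<'E'
from h import *
near(0); go(.605,-.216,.048,-25)
E
```

```text
px 256 211 wh [46. 14.] m [ 0.607  -0.2132  0.07  ] len 0.0441 yaw -24.4 dist 0.002
t [-0.47  0.14  7.91] az 0.009 tilt [ 9.e-04  1.e-04 -1.e+00] q7 0.31 t 17.6 pos [ 0.6056 -0.2111  0.1271] yaw -24.5
```

Emit:
servo_tool(
  commands=[
    {"tx": -0.1, "ty": 0.2, "tz": 2, "ax": 0, "ay": 0, "az": 0, "hand": 0.1},
    {"tx": -0.1, "ty": 0.2, "tz": 4, "ax": 0, "ay": 0, "az": 0, "hand": 0.1},
    {"tx": -0.1, "ty": 0.2, "tz": 6, "ax": 0, "ay": 0, "az": 0, "hand": 0.1},
    {"tx": -0.1, "ty": 0.2, "tz": 7.5, "ax": 0, "ay": 0, "az": 0, "hand": 0.1},
    {"tx": -0.1, "ty": 0.2, "tz": 7.9, "ax": 0, "ay": 0, "az": 0, "hand": 0.1},
    {"tx": -0.1, "ty": 0.2, "tz": 7.9, "ax": 0, "ay": 0, "az": 0, "hand": 1},
    {"tx": -0.1, "ty": 0.2, "tz": 7.9, "ax": 0, "ay": 0, "az": 0, "hand": 1},
    {"tx": -0.1, "ty": 0.2, "tz": 7.9, "ax": 0, "ay": 0, "az": 0, "hand": 1},
  ],
)

```text
clock: 18.23
ee_pos: [0.6074, -0.2134, 0.0486]
orientation: [0.841, 0.541, 0.0, 0.001]
wrist_force: [-0.3, 0.4, 0.9]
opening: 0.274
grasp_force: 0.0
```

Emit:
servo_tool(
  commands=[
    {"tx": 0, "ty": 0, "tz": 0, "ax": 0, "ay": 0, "az": 0, "hand": 1},
    {"tx": 0, "ty": 0, "tz": 0, "ax": 0, "ay": 0, "az": 0, "hand": 1},
    {"tx": 0, "ty": 0, "tz": 0, "ax": 0, "ay": 0, "az": 0, "hand": 1},
    {"tx": 0, "ty": 0, "tz": 0, "ax": 0, "ay": 0, "az": 0, "hand": 1},
    {"tx": 0, "ty": 0, "tz": 0, "ax": 0, "ay": 0, "az": 0, "hand": 1},
    {"tx": 0, "ty": 0, "tz": 0, "ax": 0, "ay": 0, "az": 0, "hand": 1},
    {"tx": 0, "ty": 0, "tz": 0, "ax": 0, "ay": 0, "az": 0, "hand": 1},
    {"tx": 0, "ty": 0, "tz": 0, "ax": 0, "ay": 0, "az": 0, "hand": 1},
  ],
)

```text
clock: 18.9
ee_pos: [0.6071, -0.213, 0.0481]
orientation: [0.841, 0.541, 0.0, 0.0]
wrist_force: [-2.1, 1.2, 6.7]
opening: 0.128
grasp_force: 40.0
```

Emit:
servo_tool(
  commands=[
    {"tx": 0, "ty": 0, "tz": -2, "ax": 0, "ay": 0, "az": 0, "hand": 1},
    {"tx": 0, "ty": 0, "tz": -5, "ax": 0, "ay": 0, "az": 0, "hand": 1},
    {"tx": 0, "ty": 0, "tz": -8, "ax": 0, "ay": 0, "az": 0, "hand": 1},
    {"tx": 0, "ty": 0, "tz": -12, "ax": 0, "ay": 0, "az": 0, "hand": 1},
    {"tx": 0, "ty": 0, "tz": -16, "ax": 0, "ay": 0, "az": 0, "hand": 1},
    {"tx": 0, "ty": 0, "tz": -19, "ax": 0, "ay": 0, "az": 0, "hand": 1},
    {"tx": 0, "ty": 0, "tz": -19, "ax": 0, "ay": 0, "az": 0, "hand": 1},
    {"tx": 0, "ty": 0, "tz": -19, "ax": 0, "ay": 0, "az": 0, "hand": 1},
  ],
)

```text
clock: 19.57
ee_pos: [0.6073, -0.2131, 0.2387]
orientation: [0.841, 0.541, 0.001, 0.001]
wrist_force: [0.4, -0.7, -2.4]
opening: 0.124
grasp_force: 40.0
```

Run:
```python
from h import *
go(*cw(.063,.046),.238,11.2)
```

```text
t [ 34.75 -17.05   0.07] az -0.623 tilt [ 2.5e-03  2.0e-04 -1.0e+00] q7 0.24 t 19.6 pos [ 0.6073 -0.2131  0.2387] yaw -24.51
```

Emit:
servo_tool(
  commands=[
    {"tx": 2, "ty": -1, "tz": 0, "ax": 0, "ay": 0, "az": 0, "hand": 1},
    {"tx": 5, "ty": -2.4, "tz": 0, "ax": 0, "ay": 0, "az": 0, "hand": 1},
    {"tx": 8, "ty": -3.9, "tz": 0, "ax": 0, "ay": 0, "az": 0, "hand": 1},
    {"tx": 11, "ty": -5.4, "tz": 0, "ax": 0, "ay": 0, "az": 0, "hand": 1},
    {"tx": 14, "ty": -6.8, "tz": 0, "ax": 0, "ay": 0, "az": 0, "hand": 1},
    {"tx": 17, "ty": -8.3, "tz": 0, "ax": 0, "ay": 0, "az": 0, "hand": 1},
    {"tx": 20, "ty": -9.8, "tz": 0, "ax": 0, "ay": 0, "az": 0, "hand": 1},
    {"tx": 23, "ty": -11.3, "tz": 0, "ax": 0, "ay": 0, "az": 0, "hand": 1},
  ],
)

```text
clock: 20.23
ee_pos: [0.5982, 0.0449, 0.2357]
orientation: [0.841, 0.541, -0.001, -0.0]
wrist_force: [0.3, -0.2, -3.6]
opening: 0.127
grasp_force: 40.0
```

Emit:
servo_tool(
  commands=[
    {"tx": 3, "ty": -1.5, "tz": 0, "ax": 0, "ay": 0, "az": -0.11, "hand": 1},
    {"tx": 6, "ty": -2.9, "tz": 0, "ax": 0, "ay": 0, "az": -0.22, "hand": 1},
    {"tx": 9, "ty": -4.4, "tz": 0, "ax": 0, "ay": 0, "az": -0.33, "hand": 1},
    {"tx": 11, "ty": -5.3, "tz": 0, "ax": 0, "ay": 0, "az": -0.44, "hand": 1},
    {"tx": 11.8, "ty": -5.8, "tz": 0, "ax": 0, "ay": 0, "az": -0.55, "hand": 1},
    {"tx": 11.8, "ty": -5.8, "tz": 0, "ax": 0, "ay": 0, "az": -0.62, "hand": 1},
    {"tx": 11.8, "ty": -5.8, "tz": 0, "ax": 0, "ay": 0, "az": -0.62, "hand": 1},
    {"tx": 11.8, "ty": -5.8, "tz": 0, "ax": 0, "ay": 0, "az": -0.62, "hand": 1},
  ],
)

```text
clock: 20.9
ee_pos: [0.595, 0.1741, 0.2362]
orientation: [0.637, 0.771, -0.001, -0.0]
wrist_force: [-0.1, -0.5, -3.9]
opening: 0.124
grasp_force: 40.0
```

Run:
```python
from h import *
print(monitor.get_obs()['opening']);go(*cw(.063,.046),.057,11.2)
```

```text
0.1237898211678472
t [-0.05  0.16 17.92] az -0.006 tilt [-1.8e-03 -7.0e-04 -1.0e+00] q7 0.14 t 20.9 pos [0.595  0.1741 0.2362] yaw 10.84
```

Emit:
servo_tool(
  commands=[
    {"tx": 0, "ty": 0.1, "tz": 2, "ax": 0, "ay": 0, "az": 0, "hand": 1},
    {"tx": 0, "ty": 0.1, "tz": 5, "ax": 0, "ay": 0, "az": 0, "hand": 1},
    {"tx": 0, "ty": 0.1, "tz": 8, "ax": 0, "ay": 0, "az": 0, "hand": 1},
    {"tx": 0, "ty": 0.1, "tz": 10, "ax": 0, "ay": 0, "az": 0, "hand": 1},
    {"tx": 0, "ty": 0.1, "tz": 12, "ax": 0, "ay": 0, "az": 0, "hand": 1},
    {"tx": 0, "ty": 0.1, "tz": 14, "ax": 0, "ay": 0, "az": 0, "hand": 1},
    {"tx": 0, "ty": 0.1, "tz": 15.5, "ax": 0, "ay": 0, "az": 0, "hand": 1},
    {"tx": 0, "ty": 0.1, "tz": 16.5, "ax": 0, "ay": 0, "az": 0, "hand": 1},
  ],
)

```text
clock: 21.57
ee_pos: [0.5958, 0.1738, 0.0704]
orientation: [0.637, 0.771, -0.001, -0.0]
wrist_force: [0.6, -0.5, -3.1]
opening: 0.125
grasp_force: 40.0
```

Emit:
servo_tool(
  commands=[
    {"tx": 0, "ty": 0, "tz": 0.5, "ax": 0, "ay": 0, "az": 0, "hand": 1},
    {"tx": 0, "ty": 0, "tz": 0.9, "ax": 0, "ay": 0, "az": 0, "hand": 1},
    {"tx": 0, "ty": 0, "tz": 1.2, "ax": 0, "ay": 0, "az": 0, "hand": 1},
    {"tx": 0, "ty": 0, "tz": 1.5, "ax": 0, "ay": 0, "az": 0, "hand": 1},
    {"tx": 0, "ty": 0, "tz": 1.6, "ax": 0, "ay": 0, "az": 0, "hand": 1},
    {"tx": 0, "ty": 0, "tz": 1.6, "ax": 0, "ay": 0, "az": 0, "hand": 1},
    {"tx": 0, "ty": 0, "tz": 1.6, "ax": 0, "ay": 0, "az": 0, "hand": 1},
    {"tx": 0, "ty": 0, "tz": 1.6, "ax": 0, "ay": 0, "az": 0, "hand": 1},
  ],
)

```text
clock: 22.23
ee_pos: [0.5968, 0.1748, 0.0568]
orientation: [0.636, 0.772, 0.0, 0.0]
wrist_force: [-0.1, 0.4, -2.5]
opening: 0.123
grasp_force: 40.0
```

Emit:
servo_tool(
  commands=[
    {"tx": 0, "ty": 0, "tz": 0, "ax": 0, "ay": 0, "az": 0, "hand": 0.4},
    {"tx": 0, "ty": 0, "tz": 0, "ax": 0, "ay": 0, "az": 0, "hand": 0.3},
    {"tx": 0, "ty": 0, "tz": 0, "ax": 0, "ay": 0, "az": 0, "hand": 0.3},
    {"tx": 0, "ty": 0, "tz": 0, "ax": 0, "ay": 0, "az": 0, "hand": 0.3},
    {"tx": 0, "ty": 0, "tz": -2, "ax": 0, "ay": 0, "az": 0, "hand": 0.3},
    {"tx": 0, "ty": 0, "tz": -5, "ax": 0, "ay": 0, "az": 0, "hand": 0.1},
    {"tx": 0, "ty": 0, "tz": -9, "ax": 0, "ay": 0, "az": 0, "hand": 0.1},
    {"tx": 0, "ty": 0, "tz": -13, "ax": 0, "ay": 0, "az": 0, "hand": 0.1},
  ],
)

```text
clock: 22.9
ee_pos: [0.5961, 0.1742, 0.1876]
orientation: [0.636, 0.771, -0.001, -0.0]
wrist_force: [1.1, 1.7, 0.1]
opening: 0.449
grasp_force: 0.0
```

Run:
```python
from h import *
handles('s7.png');go(.469,-.332,.227,15)
```

```text
handle px [180.5 163.7] n 18 xy [ 0.4657 -0.3267] len 0.027 valve yaw 11.1
handle px [258.4 180.3] n 66 xy [ 0.4563 -0.0282] len 0.081 valve yaw -69.0
handle px [262.8 188.8] n 17 xy [ 0.4894 -0.0019] len 0.028 valve yaw -59.9
handle px [255.  216.1] n 90 xy [0.6102 0.0057] len 0.09 valve yaw -62.2
handle px [304.  222.2] n 25 xy [0.5856 0.1713] len 0.044 valve yaw 11.3
t [-47.24 -22.39  -3.39] az -0.071 tilt [ 0.0065  0.0028 -1.    ] q7 0.18 t 22.9 pos [0.5996 0.1743 0.1953] yaw 10.91
```

Emit:
servo_tool(
  commands=[
    {"tx": 0, "ty": 0, "tz": -3, "ax": 0, "ay": 0, "az": 0, "hand": 0.1},
    {"tx": -2.5, "ty": -1.2, "tz": -4, "ax": 0, "ay": 0, "az": 0, "hand": 0.1},
    {"tx": -6, "ty": -2.9, "tz": -4, "ax": 0, "ay": 0, "az": 0, "hand": 0.1},
    {"tx": -9.5, "ty": -4.5, "tz": -4, "ax": 0, "ay": 0, "az": 0, "hand": 0.1},
    {"tx": -13, "ty": -6.2, "tz": -4, "ax": 0, "ay": 0, "az": 0, "hand": 0.1},
    {"tx": -16.5, "ty": -7.8, "tz": -4, "ax": 0, "ay": 0, "az": 0, "hand": 0.1},
    {"tx": -20, "ty": -9.5, "tz": -4, "ax": 0, "ay": 0, "az": 0, "hand": 0.1},
    {"tx": -23.5, "ty": -11.1, "tz": -4, "ax": 0, "ay": 0, "az": 0, "hand": 0.1},
  ],
)

```text
clock: 23.62
ee_pos: [0.5317, -0.0787, 0.2267]
orientation: [0.636, 0.772, 0.0, -0.0]
wrist_force: [1.3, -0.1, 0.6]
opening: 0.448
grasp_force: 0.0
```

Emit:
servo_tool(
  commands=[
    {"tx": -3.5, "ty": -1.7, "tz": 0, "ax": 0, "ay": 0, "az": -0.07, "hand": 0.1},
    {"tx": -7, "ty": -3.3, "tz": 0, "ax": 0, "ay": 0, "az": -0.07, "hand": 0.1},
    {"tx": -10.5, "ty": -5, "tz": 0, "ax": 0, "ay": 0, "az": -0.07, "hand": 0.1},
    {"tx": -14, "ty": -6.6, "tz": 0, "ax": 0, "ay": 0, "az": -0.07, "hand": 0.1},
    {"tx": -17.5, "ty": -8.3, "tz": 0, "ax": 0, "ay": 0, "az": -0.07, "hand": 0.1},
    {"tx": -21, "ty": -10, "tz": 1, "ax": 0, "ay": 0, "az": -0.07, "hand": 0.1},
    {"tx": -23.7, "ty": -11.3, "tz": 4, "ax": 0, "ay": 0, "az": -0.07, "hand": 0.1},
    {"tx": -23.7, "ty": -11.3, "tz": 7, "ax": 0, "ay": 0, "az": -0.07, "hand": 0.1},
  ],
)

```text
clock: 24.28
ee_pos: [0.4647, -0.3378, 0.157]
orientation: [0.611, 0.791, -0.0, 0.002]
wrist_force: [-0.2, 0.3, -1.3]
opening: 0.447
grasp_force: 0.0
```

Emit:
servo_tool(
  commands=[
    {"tx": 0, "ty": 0, "tz": 2, "ax": 0, "ay": 0, "az": 0, "hand": 0.1},
    {"tx": 0, "ty": 0, "tz": 3, "ax": 0, "ay": 0, "az": 0, "hand": 0.1},
    {"tx": 0, "ty": 0, "tz": 3, "ax": 0, "ay": 0, "az": 0, "hand": 0.1},
    {"tx": 0, "ty": 0, "tz": 3, "ax": 0, "ay": 0, "az": 0, "hand": 0.1},
    {"tx": 0, "ty": 0, "tz": 3, "ax": 0, "ay": 0, "az": 0, "hand": 0.1},
    {"tx": 0, "ty": 0, "tz": 3, "ax": 0, "ay": 0, "az": 0, "hand": 0.1},
    {"tx": 0, "ty": 0, "tz": 3, "ax": 0, "ay": 0, "az": 0, "hand": 0.1},
    {"tx": 0, "ty": 0, "tz": 3, "ax": 0, "ay": 0, "az": 0, "hand": 0.1},
  ],
)

```text
clock: 24.95
ee_pos: [0.4673, -0.3312, 0.1272]
orientation: [0.608, 0.794, 0.0, 0.001]
wrist_force: [-0.3, -0.5, 0.4]
opening: 0.453
grasp_force: 0.0
```

Run:
```python
from h import *
near(0); go(.469,-.332,.048,15)
```

```text
px 260 216 wh [46. 15.] m [ 0.4748 -0.3362  0.07  ] len 0.045 yaw 17.6 dist 0.009
t [-0.12  0.15  7.9 ] az 0.001 tilt [ 8.e-04 -1.e-04 -1.e+00] q7 1.21 t 25.0 pos [ 0.4672 -0.3312  0.127 ] yaw 15.04
```

Emit:
servo_tool(
  commands=[
    {"tx": -0.6, "ty": 0.6, "tz": 1, "ax": 0, "ay": 0, "az": -0.045, "hand": 0.1},
    {"tx": -0.7, "ty": 0.6, "tz": 3, "ax": 0, "ay": 0, "az": -0.045, "hand": 0.1},
    {"tx": -0.7, "ty": 0.6, "tz": 5.5, "ax": 0, "ay": 0, "az": -0.045, "hand": 0.1},
    {"tx": -0.7, "ty": 0.6, "tz": 7.5, "ax": 0, "ay": 0, "az": -0.045, "hand": 0.1},
    {"tx": -0.7, "ty": 0.6, "tz": 7.9, "ax": 0, "ay": 0, "az": -0.045, "hand": 0.1},
    {"tx": -0.7, "ty": 0.6, "tz": 7.9, "ax": 0, "ay": 0, "az": -0.045, "hand": 1},
    {"tx": -0.7, "ty": 0.6, "tz": 7.9, "ax": 0, "ay": 0, "az": -0.045, "hand": 1},
    {"tx": -0.7, "ty": 0.6, "tz": 7.9, "ax": 0, "ay": 0, "az": -0.045, "hand": 1},
  ],
)

```text
clock: 25.67
ee_pos: [0.475, -0.337, 0.0488]
orientation: [0.591, 0.807, 0.0, 0.001]
wrist_force: [-1.2, -0.3, 0.3]
opening: 0.278
grasp_force: 0.0
```

Emit:
servo_tool(
  commands=[
    {"tx": 0, "ty": 0, "tz": 0, "ax": 0, "ay": 0, "az": 0, "hand": 1},
    {"tx": 0, "ty": 0, "tz": 0, "ax": 0, "ay": 0, "az": 0, "hand": 1},
    {"tx": 0, "ty": 0, "tz": 0, "ax": 0, "ay": 0, "az": 0, "hand": 1},
    {"tx": 0, "ty": 0, "tz": 0, "ax": 0, "ay": 0, "az": 0, "hand": 1},
    {"tx": 0, "ty": 0, "tz": 0, "ax": 0, "ay": 0, "az": 0, "hand": 1},
    {"tx": 0, "ty": 0, "tz": 0, "ax": 0, "ay": 0, "az": 0, "hand": 1},
    {"tx": 0, "ty": 0, "tz": 0, "ax": 0, "ay": 0, "az": 0, "hand": 1},
    {"tx": 0, "ty": 0, "tz": 0, "ax": 0, "ay": 0, "az": 0, "hand": 1},
  ],
)

```text
clock: 26.33
ee_pos: [0.4746, -0.3367, 0.0481]
orientation: [0.591, 0.807, 0.0, 0.0]
wrist_force: [-2.9, 0.6, 8.5]
opening: 0.123
grasp_force: 40.0
```

Emit:
servo_tool(
  commands=[
    {"tx": 0, "ty": 0, "tz": -2, "ax": 0, "ay": 0, "az": 0, "hand": 1},
    {"tx": 0, "ty": 0, "tz": -5, "ax": 0, "ay": 0, "az": 0, "hand": 1},
    {"tx": 0, "ty": 0, "tz": -8, "ax": 0, "ay": 0, "az": 0, "hand": 1},
    {"tx": 0, "ty": 0, "tz": -12, "ax": 0, "ay": 0, "az": 0, "hand": 1},
    {"tx": 0, "ty": 0, "tz": -16, "ax": 0, "ay": 0, "az": 0, "hand": 1},
    {"tx": 0, "ty": 0, "tz": -19, "ax": 0, "ay": 0, "az": 0, "hand": 1},
    {"tx": 0, "ty": 0, "tz": -19, "ax": 0, "ay": 0, "az": 0, "hand": 1},
    {"tx": 0, "ty": 0, "tz": -19, "ax": 0, "ay": 0, "az": 0, "hand": 1},
  ],
)

```text
clock: 27.0
ee_pos: [0.475, -0.3365, 0.2385]
orientation: [0.59, 0.807, 0.001, 0.001]
wrist_force: [0.6, -0.4, -4.2]
opening: 0.122
grasp_force: 40.0
```

Run:
```python
from h import *
go(*cw(.063,-.046),.238,11.2)
go(*cw(-.063,-.046),.238,11.2)
```

```text
t [35.83 25.98  0.08] az 0.112 tilt [ 2.6e-03 -1.0e-04 -1.0e+00] q7 1.14 t 27.0 pos [ 0.475  -0.3365  0.2385] yaw 17.62
t [37.24 13.46  0.05] az 0.112 tilt [ 2.6e-03 -1.0e-04 -1.0e+00] q7 1.14 t 27.0 pos [ 0.475  -0.3365  0.2385] yaw 17.62
```

Emit:
servo_tool(
  commands=[
    {"tx": 2, "ty": 0.7, "tz": 0, "ax": 0, "ay": 0, "az": 0, "hand": 1},
    {"tx": 5, "ty": 1.8, "tz": 0, "ax": 0, "ay": 0, "az": 0, "hand": 1},
    {"tx": 8, "ty": 2.9, "tz": 0, "ax": 0, "ay": 0, "az": 0, "hand": 1},
    {"tx": 11.5, "ty": 4.2, "tz": 0, "ax": 0, "ay": 0, "az": 0, "hand": 1},
    {"tx": 15, "ty": 5.4, "tz": 0, "ax": 0, "ay": 0, "az": 0, "hand": 1},
    {"tx": 18.5, "ty": 6.7, "tz": 0, "ax": 0, "ay": 0, "az": 0, "hand": 1},
    {"tx": 22, "ty": 8, "tz": 0, "ax": 0, "ay": 0, "az": 0, "hand": 1},
    {"tx": 25, "ty": 9, "tz": 0, "ax": 0, "ay": 0, "az": 0, "hand": 1},
  ],
)

```text
clock: 27.67
ee_pos: [0.4836, -0.0681, 0.2361]
orientation: [0.59, 0.807, -0.001, -0.001]
wrist_force: [1.7, -0.1, -3.3]
opening: 0.125
grasp_force: 40.0
```

Emit:
servo_tool(
  commands=[
    {"tx": 3, "ty": 1.1, "tz": 0, "ax": 0, "ay": 0, "az": 0.05, "hand": 1},
    {"tx": 6, "ty": 2.2, "tz": 0, "ax": 0, "ay": 0, "az": 0.11, "hand": 1},
    {"tx": 9, "ty": 3.3, "tz": 0, "ax": 0, "ay": 0, "az": 0.11, "hand": 1},
    {"tx": 11.5, "ty": 4.2, "tz": 0, "ax": 0, "ay": 0, "az": 0.11, "hand": 1},
    {"tx": 12.2, "ty": 4.5, "tz": 0, "ax": 0, "ay": 0, "az": 0.11, "hand": 1},
    {"tx": 12.2, "ty": 4.5, "tz": 0, "ax": 0, "ay": 0, "az": 0.11, "hand": 1},
    {"tx": 12.2, "ty": 4.5, "tz": 0, "ax": 0, "ay": 0, "az": 0.11, "hand": 1},
    {"tx": 12.2, "ty": 4.5, "tz": 0, "ax": 0, "ay": 0, "az": 0.11, "hand": 1},
  ],
)

```text
clock: 28.33
ee_pos: [0.4902, 0.0576, 0.2368]
orientation: [0.635, 0.773, -0.001, -0.0]
wrist_force: [0.3, -0.5, -2.8]
opening: 0.122
grasp_force: 40.0
```

Run:
```python
from h import *
print(monitor.get_obs()['opening']);go(*cw(-.063,-.046),.057,11.2)
```

```text
0.12151877598650801
t [ 0.15  0.09 17.98] az 0.0 tilt [-1.1e-03 -8.0e-04 -1.0e+00] q7 0.08 t 28.3 pos [0.4902 0.0576 0.2368] yaw 11.21
```

Emit:
servo_tool(
  commands=[
    {"tx": 0.1, "ty": 0.1, "tz": 2, "ax": 0, "ay": 0, "az": 0, "hand": 1},
    {"tx": 0.1, "ty": 0.1, "tz": 5, "ax": 0, "ay": 0, "az": 0, "hand": 1},
    {"tx": 0.1, "ty": 0.1, "tz": 8, "ax": 0, "ay": 0, "az": 0, "hand": 1},
    {"tx": 0.1, "ty": 0.1, "tz": 10, "ax": 0, "ay": 0, "az": 0, "hand": 1},
    {"tx": 0.1, "ty": 0.1, "tz": 12, "ax": 0, "ay": 0, "az": 0, "hand": 1},
    {"tx": 0.1, "ty": 0.1, "tz": 14, "ax": 0, "ay": 0, "az": 0, "hand": 1},
    {"tx": 0.1, "ty": 0.1, "tz": 15.5, "ax": 0, "ay": 0, "az": 0, "hand": 1},
    {"tx": 0.1, "ty": 0.1, "tz": 16.5, "ax": 0, "ay": 0, "az": 0, "hand": 1},
  ],
)

```text
clock: 29.0
ee_pos: [0.4907, 0.0585, 0.0709]
orientation: [0.635, 0.773, -0.001, -0.0]
wrist_force: [-1.0, -1.2, -4.3]
opening: 0.12
grasp_force: 40.0
```

Emit:
servo_tool(
  commands=[
    {"tx": 0, "ty": 0, "tz": 0.5, "ax": 0, "ay": 0, "az": 0, "hand": 1},
    {"tx": 0, "ty": 0, "tz": 0.9, "ax": 0, "ay": 0, "az": 0, "hand": 1},
    {"tx": 0, "ty": 0, "tz": 1.2, "ax": 0, "ay": 0, "az": 0, "hand": 1},
    {"tx": 0, "ty": 0, "tz": 1.5, "ax": 0, "ay": 0, "az": 0, "hand": 1},
    {"tx": 0, "ty": 0, "tz": 1.6, "ax": 0, "ay": 0, "az": 0, "hand": 1},
    {"tx": 0, "ty": 0, "tz": 1.6, "ax": 0, "ay": 0, "az": 0, "hand": 1},
    {"tx": 0, "ty": 0, "tz": 1.6, "ax": 0, "ay": 0, "az": 0, "hand": 1},
    {"tx": 0, "ty": 0, "tz": 1.6, "ax": 0, "ay": 0, "az": 0, "hand": 1},
  ],
)

```text
clock: 29.67
ee_pos: [0.4917, 0.0602, 0.0568]
orientation: [0.634, 0.773, 0.0, 0.0]
wrist_force: [0.1, -0.1, -2.5]
opening: 0.126
grasp_force: 40.0
```

Emit:
servo_tool(
  commands=[
    {"tx": 0, "ty": 0, "tz": 0, "ax": 0, "ay": 0, "az": 0, "hand": 0.4},
    {"tx": 0, "ty": 0, "tz": 0, "ax": 0, "ay": 0, "az": 0, "hand": 0.3},
    {"tx": 0, "ty": 0, "tz": 0, "ax": 0, "ay": 0, "az": 0, "hand": 0.3},
    {"tx": 0, "ty": 0, "tz": 0, "ax": 0, "ay": 0, "az": 0, "hand": 0.3},
    {"tx": 0, "ty": 0, "tz": -2, "ax": 0, "ay": 0, "az": 0, "hand": 0.3},
    {"tx": 0, "ty": 0, "tz": -5, "ax": 0, "ay": 0, "az": 0, "hand": 0.1},
    {"tx": 0, "ty": 0, "tz": -9, "ax": 0, "ay": 0, "az": 0, "hand": 0.1},
    {"tx": 0, "ty": 0, "tz": -13, "ax": 0, "ay": 0, "az": 0, "hand": 0.1},
  ],
)

```text
clock: 30.33
ee_pos: [0.4909, 0.0591, 0.1875]
orientation: [0.635, 0.773, -0.001, -0.0]
wrist_force: [0.0, 1.2, 0.5]
opening: 0.447
grasp_force: 0.0
```

Emit:
servo_tool(
  commands=[
    {"tx": 0, "ty": 0, "tz": -4, "ax": 0, "ay": 0, "az": 0, "hand": 1},
    {"tx": -4, "ty": 1, "tz": -8, "ax": 0, "ay": 0, "az": 0, "hand": 1},
    {"tx": -7, "ty": 2, "tz": -12, "ax": 0, "ay": 0, "az": 0, "hand": 1},
    {"tx": -10, "ty": 3, "tz": -14, "ax": 0, "ay": 0, "az": 0, "hand": 1},
    {"tx": -12, "ty": 4, "tz": -14, "ax": 0, "ay": 0, "az": 0, "hand": 1},
    {"tx": -12, "ty": 5, "tz": -14, "ax": 0, "ay": 0, "az": 0, "hand": 1},
    {"tx": -12, "ty": 5, "tz": -14, "ax": 0, "ay": 0, "az": 0, "hand": 1},
    {"tx": -12, "ty": 5, "tz": -14, "ax": 0, "ay": 0, "az": 0, "hand": 1},
  ],
)

```text
clock: 31.0
ee_pos: [0.5638, -0.0481, 0.326]
orientation: [0.635, 0.773, -0.001, -0.0]
wrist_force: [-0.7, 1.1, -0.0]
opening: 0.006
grasp_force: 0.0
```

Run:
```python
from h import *
go(*cw(0,-.046),.3,11.2)
f,K,W=grab('wrist','w8.png');np.savez('w8.npz',K=K,W=W);grab('scene','s8.png')
a=cv2.imread('pics/w8.png'); b=cv2.imread('pics/s8.png')[100:340,100:420]
cv2.imwrite('pics/m8.png',cv2.resize(np.vstack([a,cv2.resize(b,(512,384),interpolation=cv2.INTER_CUBIC)]),(400,600)))
```

```text
t [11.94  1.21  2.59] az 0.001 tilt [-0.001 -0.001 -1.   ] q7 0.39 t 31.0 pos [ 0.5638 -0.0481  0.326 ] yaw 11.23
```

View pics/m8.png

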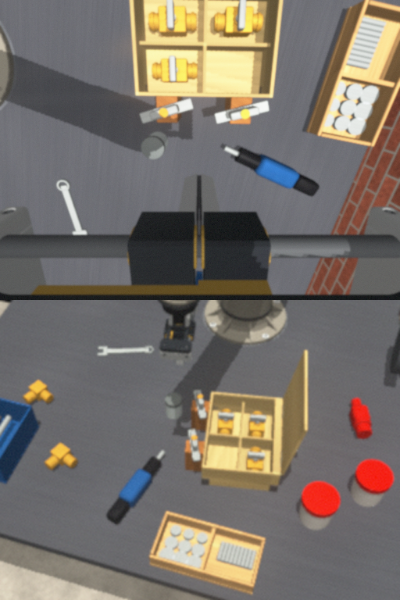

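Emit:
servo_tool(
  commands=[
    {"tx": 1, "ty": 0, "tz": -2.5, "ax": 0, "ay": 0, "az": 0, "hand": 1},
    {"tx": 4, "ty": 0.2, "tz": -2.5, "ax": 0, "ay": 0, "az": 0, "hand": 1},
    {"tx": 7.5, "ty": 0.4, "tz": -2.5, "ax": 0, "ay": 0, "az": 0, "hand": 1},
    {"tx": 11, "ty": 0.6, "tz": -2.5, "ax": 0, "ay": 0, "az": 0, "hand": 1},
    {"tx": 14.5, "ty": 0.8, "tz": -2.5, "ax": 0, "ay": 0, "az": 0, "hand": 1},
    {"tx": 18, "ty": 1, "tz": -2.5, "ax": 0, "ay": 0, "az": 0, "hand": 1},
    {"tx": 21.5, "ty": 1.2, "tz": -2.5, "ax": 0, "ay": 0, "az": 0, "hand": 1},
    {"tx": 25, "ty": 1.2, "tz": -2.5, "ax": 0, "ay": 0, "az": 0, "hand": 1},
  ],
)

```text
clock: 31.77
ee_pos: [0.5253, 0.202, 0.3514]
orientation: [0.633, 0.774, 0.0, -0.001]
wrist_force: [0.6, 0.7, -0.1]
opening: 0.005
grasp_force: 0.0
```

Emit:
servo_tool(
  commands=[
    {"tx": 3, "ty": 0, "tz": 0, "ax": 0, "ay": 0, "az": 0, "hand": 1},
    {"tx": 6, "ty": 0, "tz": 0, "ax": 0, "ay": 0, "az": 0, "hand": 1},
    {"tx": 9, "ty": 0, "tz": 0, "ax": 0, "ay": 0, "az": 0, "hand": 1},
    {"tx": 11, "ty": 0, "tz": 0, "ax": 0, "ay": 0, "az": 0, "hand": 1},
    {"tx": 11.5, "ty": 0, "tz": 0, "ax": 0, "ay": 0, "az": 0, "hand": 1},
    {"tx": 11.5, "ty": 0, "tz": 0, "ax": 0, "ay": 0, "az": 0, "hand": 1},
    {"tx": 11.5, "ty": 0, "tz": 0, "ax": 0, "ay": 0, "az": 0, "hand": 1},
    {"tx": 11.5, "ty": 0, "tz": 0, "ax": 0, "ay": 0, "az": 0, "hand": 1},
  ],
)

```text
clock: 32.43
ee_pos: [0.5048, 0.3107, 0.3517]
orientation: [0.635, 0.773, 0.0, -0.0]
wrist_force: [0.2, -0.0, 0.3]
opening: 0.002
grasp_force: 0.0
```

```bash
cat >> h.py <<'E'
def cc():
    o=monitor.get_obs();p=R.from_euler('z',-TH,degrees=True).as_matrix()[:2,:2]@(o['ee_pos'][:2]-O)
    print('case xyz',p.round(4),round(o['ee_pos'][2],4),'F',np.round(o['wrist_force'],1),'t',round(o['clock'],1))
E
python3 - <<'E'
from h import *
cc();go(*cw(0,.20),.25,11.2)
f,K,W=grab('scene','s9.png'); print(monitor.get_obs()['q'].round(2))
E
```

```text
case xyz [-0.0002  0.1981] 0.3517 F [ 0.2 -0.   0.3] t 32.4
t [ 0.19  0.02 10.17] az -0.0 tilt [ 1.e-04  2.e-04 -1.e+00] q7 -0.26 t 32.4 pos [0.5048 0.3107 0.3517] yaw 11.17
[-1.36  0.25  0.88  1.64 -0.2   1.34 -0.26]
```

Emit:
servo_tool(
  commands=[
    {"tx": 0, "ty": 0, "tz": 2, "ax": 0, "ay": 0, "az": 0, "hand": 1},
    {"tx": 0, "ty": 0, "tz": 4, "ax": 0, "ay": 0, "az": 0, "hand": 1},
    {"tx": 0, "ty": 0, "tz": 6, "ax": 0, "ay": 0, "az": 0, "hand": 1},
    {"tx": 0, "ty": 0, "tz": 8, "ax": 0, "ay": 0, "az": 0, "hand": 1},
    {"tx": 0, "ty": 0, "tz": 10, "ax": 0, "ay": 0, "az": 0, "hand": 1},
    {"tx": 0, "ty": 0, "tz": 10, "ax": 0, "ay": 0, "az": 0, "hand": 1},
    {"tx": 0, "ty": 0, "tz": 10, "ax": 0, "ay": 0, "az": 0, "hand": 1},
    {"tx": 0, "ty": 0, "tz": 10, "ax": 0, "ay": 0, "az": 0, "hand": 1},
  ],
)

```text
clock: 33.15
ee_pos: [0.5051, 0.312, 0.2527]
orientation: [0.635, 0.773, 0.001, 0.0]
wrist_force: [0.1, 0.9, -0.0]
opening: 0.007
grasp_force: 0.0
```

Emit:
servo_tool(
  commands=[
    {"tx": -2, "ty": 0, "tz": 0, "ax": 0, "ay": 0, "az": 0, "hand": 1},
    {"tx": -3.5, "ty": 0, "tz": 0, "ax": 0, "ay": 0, "az": 0, "hand": 1},
    {"tx": -4.5, "ty": 0, "tz": 0, "ax": 0, "ay": 0, "az": 0, "hand": 1},
    {"tx": -6, "ty": 0, "tz": -0.2, "ax": 0, "ay": 0, "az": 0, "hand": 1},
    {"tx": -7.5, "ty": 0, "tz": -0.4, "ax": 0, "ay": 0, "az": 0, "hand": 1},
    {"tx": -9, "ty": 0, "tz": -0.5, "ax": 0, "ay": 0, "az": 0, "hand": 1},
    {"tx": -10.1, "ty": 0, "tz": -0.5, "ax": 0, "ay": 0, "az": 0, "hand": 1},
    {"tx": -10.1, "ty": 0, "tz": -0.5, "ax": 0, "ay": 0, "az": 0, "hand": 1},
  ],
)

```text
clock: 33.82
ee_pos: [0.5248, 0.2103, 0.2568]
orientation: [0.635, 0.772, 0.0, 0.0]
wrist_force: [-0.1, -0.6, -0.8]
opening: 0.004
grasp_force: 0.0
```

Run:
```python
from h import *
cc();
f,K,W=grab('scene','s10.png')
cv2.imwrite('pics/m10.png',cv2.resize(cv2.imread('pics/s10.png')[60:280,220:440],(600,600),interpolation=cv2.INTER_CUBIC))
```

```text
case xyz [-0.0001  0.0957] 0.2568 F [-0.1 -0.6 -0.8] t 33.8
```

View pics/m10.png

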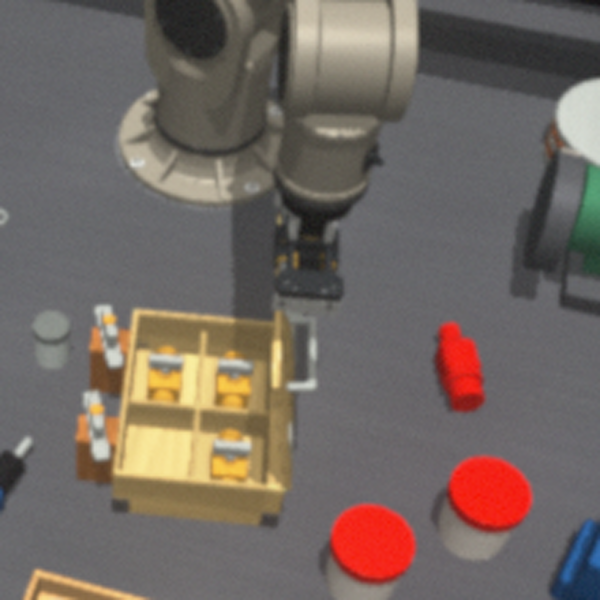

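Emit:
servo_tool(
  commands=[
    {"tx": -1.7, "ty": 0, "tz": 0.2, "ax": 0, "ay": 0, "az": 0, "hand": 1},
    {"tx": -3.4, "ty": 0, "tz": 0.6, "ax": 0, "ay": 0, "az": 0, "hand": 1},
    {"tx": -5, "ty": 0, "tz": 1.2, "ax": 0, "ay": 0, "az": 0, "hand": 1},
    {"tx": -6.7, "ty": 0, "tz": 1.9, "ax": 0, "ay": 0, "az": 0, "hand": 1},
    {"tx": -8.1, "ty": 0, "tz": 2.8, "ax": 0, "ay": 0, "az": 0, "hand": 1},
    {"tx": -9.6, "ty": 0, "tz": 3.9, "ax": 0, "ay": 0, "az": 0, "hand": 1},
    {"tx": -10.9, "ty": 0, "tz": 5.1, "ax": 0, "ay": 0, "az": 0, "hand": 1},
    {"tx": -12, "ty": 0, "tz": 6.4, "ax": 0, "ay": 0, "az": 0, "hand": 1},
  ],
)

```text
clock: 34.53
ee_pos: [0.5478, 0.0955, 0.192]
orientation: [0.634, 0.773, 0.0, 0.0]
wrist_force: [-0.8, 1.9, 1.0]
opening: 0.004
grasp_force: 0.8
```

Emit:
servo_tool(
  commands=[
    {"tx": -0.8, "ty": 0, "tz": 1.1, "ax": 0, "ay": 0, "az": 0, "hand": 1},
    {"tx": -1.5, "ty": 0, "tz": 2.2, "ax": 0, "ay": 0, "az": 0, "hand": 1},
    {"tx": -2.1, "ty": 0, "tz": 3.4, "ax": 0, "ay": 0, "az": 0, "hand": 1},
    {"tx": -2.6, "ty": 0, "tz": 4.6, "ax": 0, "ay": 0, "az": 0, "hand": 1},
    {"tx": -3, "ty": 0, "tz": 5.9, "ax": 0, "ay": 0, "az": 0, "hand": 1},
    {"tx": -3.4, "ty": 0, "tz": 7.2, "ax": 0, "ay": 0, "az": 0, "hand": 1},
    {"tx": -3.5, "ty": 0, "tz": 8, "ax": 0, "ay": 0, "az": 0, "hand": 1},
    {"tx": -3.5, "ty": 0, "tz": 8.5, "ax": 0, "ay": 0, "az": 0, "hand": 1},
  ],
)

```text
clock: 35.2
ee_pos: [0.5542, 0.0609, 0.1062]
orientation: [0.634, 0.773, -0.001, -0.0]
wrist_force: [0.1, -0.4, 0.9]
opening: 0.003
grasp_force: 0.5
```

Run:
```python
from h import *
cc()
```

```text
case xyz [-0.0003 -0.0566] 0.1062 F [ 0.1 -0.4  0.9] t 35.2
```

Continue down slowly until contact.

Emit:
servo_tool(
  commands=[
    {"tx": -0.1, "ty": 0, "tz": 0.4, "ax": 0, "ay": 0, "az": 0, "hand": 1},
    {"tx": -0.2, "ty": 0, "tz": 0.8, "ax": 0, "ay": 0, "az": 0, "hand": 1},
    {"tx": -0.2, "ty": 0, "tz": 1.1, "ax": 0, "ay": 0, "az": 0, "hand": 1},
    {"tx": -0.2, "ty": 0, "tz": 1.2, "ax": 0, "ay": 0, "az": 0, "hand": 1},
    {"tx": -0.2, "ty": 0, "tz": 1.3, "ax": 0, "ay": 0, "az": 0, "hand": 1},
    {"tx": -0.2, "ty": 0, "tz": 1.3, "ax": 0, "ay": 0, "az": 0, "hand": 1},
    {"tx": -0.2, "ty": 0, "tz": 1.3, "ax": 0, "ay": 0, "az": 0, "hand": 1},
    {"tx": -0.2, "ty": 0, "tz": 1.3, "ax": 0, "ay": 0, "az": 0, "hand": 1},
  ],
)

```text
clock: 35.87
ee_pos: [0.5549, 0.0596, 0.0946]
orientation: [0.634, 0.773, 0.0, 0.0]
wrist_force: [0.0, -0.0, 0.3]
opening: 0.003
grasp_force: 0.0
```

Run:
```python
from h import *
cc()
```

```text
case xyz [ 0.0001 -0.0581] 0.0946 F [ 0.  -0.   0.3] t 35.9
```

Emit:
servo_tool(
  commands=[
    {"tx": 0, "ty": 0, "tz": 0.1, "ax": 0, "ay": 0, "az": 0, "hand": 1},
    {"tx": 0, "ty": 0, "tz": 0.2, "ax": 0, "ay": 0, "az": 0, "hand": 1},
    {"tx": 0, "ty": 0, "tz": 0.3, "ax": 0, "ay": 0, "az": 0, "hand": 1},
    {"tx": 0, "ty": 0, "tz": 0.3, "ax": 0, "ay": 0, "az": 0, "hand": 1},
    {"tx": 0, "ty": 0, "tz": 0.3, "ax": 0, "ay": 0, "az": 0, "hand": 1},
    {"tx": 0, "ty": 0, "tz": 0.3, "ax": 0, "ay": 0, "az": 0, "hand": 1},
    {"tx": 0, "ty": 0, "tz": 0.3, "ax": 0, "ay": 0, "az": 0, "hand": 1},
    {"tx": 0, "ty": 0, "tz": 0.3, "ax": 0, "ay": 0, "az": 0, "hand": 1},
  ],
)

```text
clock: 36.53
ee_pos: [0.5552, 0.0595, 0.0937]
orientation: [0.634, 0.773, 0.001, -0.001]
wrist_force: [-17.8, 1.2, 51.2]
opening: 0.005
grasp_force: 25.8
```

Emit:
servo_tool(
  commands=[
    {"tx": 0, "ty": 0, "tz": -2, "ax": 0, "ay": 0, "az": 0, "hand": 1},
    {"tx": 0, "ty": 0, "tz": -5, "ax": 0, "ay": 0, "az": 0, "hand": 1},
    {"tx": 0, "ty": 0, "tz": -9, "ax": 0, "ay": 0, "az": 0.12, "hand": 0.1},
    {"tx": 0, "ty": 0, "tz": -12, "ax": 0, "ay": 0, "az": 0.24, "hand": 0.1},
    {"tx": -3, "ty": 0, "tz": -12, "ax": 0, "ay": 0, "az": 0.36, "hand": 0.1},
    {"tx": -6, "ty": 0, "tz": -12, "ax": 0, "ay": 0, "az": 0.48, "hand": 0.1},
    {"tx": -6, "ty": 0, "tz": -12, "ax": 0, "ay": 0, "az": 0.6, "hand": 0.1},
    {"tx": -6, "ty": 0, "tz": -12, "ax": 0, "ay": 0, "az": 0.72, "hand": 0.1},
  ],
)

```text
clock: 37.2
ee_pos: [0.5667, -0.0012, 0.212]
orientation: [0.868, 0.497, 0.0, 0.0]
wrist_force: [-0.6, 1.4, -0.3]
opening: 0.392
grasp_force: 0.0
```

```bash
cat >> h.py <<'E'
def toC(P): return R.from_euler('z',-TH,degrees=True).as_matrix()[:2,:2]@(np.array(P)[:2]-O)
E
python3 - <<'E'
from h import *
d=np.load('w8.npz');K,W=d['K'],d['W']
f=cv2.imread('pics/w8.png');hsv=cv2.cvtColor(f,cv2.COLOR_BGR2HSV)
g=cv2.inRange(hsv,(0,0,140),(180,60,255)); n,l,s,c=cv2.connectedComponentsWithStats(g)
for i in range(1,n):
    if s[i,4]<100 or not(110<c[i][1]<170 and 160<c[i][0]<360): continue
    (u,v),wh,a=cv2.minAreaRect(np.argwhere(l==i)[:,::-1].astype(np.float32)); b=cv2.boxPoints(((u,v),wh,a))
    k=max((1,2),key=lambda k:np.linalg.norm(b[k]-b[k-1])); e=b[k]-b[k-1]
    P=toC(onz(K,W,u-e[0]/2,v-e[1]/2,.102));Q=toC(onz(K,W,u+e[0]/2,v+e[1]/2,.102))
    print((round(u),round(v)),np.round(wh),s[i,4],P.round(4),Q.round(4),(P+Q)/2,np.degrees(np.arctan2(*(Q-P)[::-1])))
    print('hull',toC(onz(K,W,*c[i],.102)))
cc();go(*cw(-.07,-.122),.15,11.2-79)
E
```

```text
(238, 133) [18. 55.] 535 [-0.0737 -0.1175] [ 0.0025 -0.0963] [-0.03562942 -0.10689635] 15.56734222687867
hull [-0.04427555 -0.11089896]
(310, 144) [16. 72.] 885 [ 0.0183 -0.1349] [ 0.1174 -0.11  ] [ 0.06781216 -0.12244881] 14.102568131200808
hull [ 0.06871212 -0.12176052]
(193, 147) [13. 26.] 287 [-0.1192 -0.133 ] [-0.082  -0.1217] [-0.10061035 -0.12737402] 16.943221529775258
hull [-0.10214177 -0.12772132]
case xyz [-1.000e-04 -1.199e-01] 0.212 F [-0.6  1.4 -0.3] t 37.2
t [-4.81 -5.09  6.19] az 0.652 tilt [ 9.e-04  3.e-04 -1.e+00] q7 -0.23 t 37.2 pos [ 0.5667 -0.0012  0.212 ] yaw -30.46
```

Emit:
servo_tool(
  commands=[
    {"tx": -2, "ty": -2.2, "tz": 1, "ax": 0, "ay": 0, "az": 0.12, "hand": 0.1},
    {"tx": -4, "ty": -4.2, "tz": 2, "ax": 0, "ay": 0, "az": 0.24, "hand": 0.1},
    {"tx": -4.8, "ty": -5.1, "tz": 3, "ax": 0, "ay": 0, "az": 0.36, "hand": 0.1},
    {"tx": -4.8, "ty": -5.1, "tz": 4, "ax": 0, "ay": 0, "az": 0.48, "hand": 0.1},
    {"tx": -4.8, "ty": -5.1, "tz": 5, "ax": 0, "ay": 0, "az": 0.58, "hand": 0.1},
    {"tx": -4.8, "ty": -5.1, "tz": 6, "ax": 0, "ay": 0, "az": 0.58, "hand": 0.1},
    {"tx": -4.8, "ty": -5.1, "tz": 6, "ax": 0, "ay": 0, "az": 0.58, "hand": 0.1},
    {"tx": -4.8, "ty": -5.1, "tz": 6, "ax": 0, "ay": 0, "az": 0.58, "hand": 0.1},
  ],
)

```text
clock: 37.87
ee_pos: [0.4983, -0.0158, 0.1514]
orientation: [0.972, 0.233, -0.0, 0.0]
wrist_force: [0.1, -0.2, 0.9]
opening: 0.452
grasp_force: 0.0
```

Run:
```python
from h import *
cc();go(*cw(-.07,-.122),.108,11.2-75);grab('wrist','w11.png');grab('scene','s11.png')
a=cv2.imread('pics/w11.png'); b=cv2.imread('pics/s11.png')[130:250,230:390]
cv2.imwrite('pics/m11.png',cv2.resize(np.vstack([a,cv2.resize(b,(512,384),interpolation=cv2.INTER_CUBIC)]),(400,600)))
```

```text
case xyz [-0.07  -0.121] 0.1514 F [ 0.1 -0.2  0.9] t 37.9
t [-0.02  0.1   4.34] az 0.014 tilt [-7.e-04 -6.e-04 -1.e+00] q7 -0.64 t 37.9 pos [ 0.4983 -0.0158  0.1514] yaw -63.02
```

Emit:
servo_tool(
  commands=[
    {"tx": 0, "ty": 0.1, "tz": 1.5, "ax": 0, "ay": 0, "az": 0, "hand": 0.1},
    {"tx": 0, "ty": 0.1, "tz": 3, "ax": 0, "ay": 0, "az": 0, "hand": 0.1},
    {"tx": 0, "ty": 0.1, "tz": 4.2, "ax": 0, "ay": 0, "az": 0, "hand": 0.1},
    {"tx": 0, "ty": 0.1, "tz": 4.2, "ax": 0, "ay": 0, "az": 0, "hand": 0.1},
    {"tx": 0, "ty": 0.1, "tz": 4.2, "ax": 0, "ay": 0, "az": 0, "hand": 1},
    {"tx": 0, "ty": 0.1, "tz": 4.2, "ax": 0, "ay": 0, "az": 0, "hand": 1},
    {"tx": 0, "ty": 0.1, "tz": 4.2, "ax": 0, "ay": 0, "az": 0, "hand": 1},
    {"tx": 0, "ty": 0.1, "tz": 4.2, "ax": 0, "ay": 0, "az": 0, "hand": 1},
  ],
  newtons=25,
)

```text
clock: 38.63
ee_pos: [0.4993, -0.0163, 0.1101]
orientation: [0.973, 0.232, 0.0, -0.0]
wrist_force: [-0.1, 0.4, 0.5]
opening: 0.202
grasp_force: 0.0
```

Emit:
servo_tool(
  commands=[
    {"tx": 0, "ty": 0, "tz": 0, "ax": 0, "ay": 0, "az": 0, "hand": 1},
    {"tx": 0, "ty": 0, "tz": 0, "ax": 0, "ay": 0, "az": 0, "hand": 1},
    {"tx": 0, "ty": 0, "tz": 0, "ax": 0, "ay": 0, "az": 0, "hand": 1},
    {"tx": 0, "ty": 0, "tz": 0, "ax": 0, "ay": 0, "az": 0, "hand": 1},
    {"tx": 0, "ty": 0, "tz": 0, "ax": 0, "ay": 0, "az": 0, "hand": 1},
    {"tx": 0, "ty": 0, "tz": 0, "ax": 0, "ay": 0, "az": 0, "hand": 1},
    {"tx": 0, "ty": 0, "tz": 0, "ax": 0, "ay": 0, "az": -0.06, "hand": 1},
    {"tx": 0, "ty": 0, "tz": 0, "ax": 0, "ay": 0, "az": -0.12, "hand": 1},
  ],
)

```text
clock: 39.3
ee_pos: [0.4984, -0.0143, 0.1099]
orientation: [0.957, 0.292, -0.0, -0.002]
wrist_force: [-8.5, 13.9, 19.0]
opening: 0.143
grasp_force: 25.0
```

Run:
```python
from h import *
cc();go(*cw(-.07,-.122),.108,11.2); o=monitor.get_obs();print(o['torque'])
```

```text
case xyz [-0.0697 -0.1195] 0.1099 F [-8.5 13.9 19. ] t 39.3
t [-0.12  0.21  0.19] az -1.175 tilt [-0.0018  0.0032 -1.    ] q7 -0.5 t 39.3 pos [ 0.4984 -0.0143  0.1099] yaw -56.1
[ 3.283968    2.458347   -0.15231829]
```

Emit:
servo_tool(
  commands=[
    {"tx": 0, "ty": 0, "tz": 0, "ax": 0, "ay": 0, "az": -0.1, "hand": 1},
    {"tx": 0, "ty": 0, "tz": 0, "ax": 0, "ay": 0, "az": -0.2, "hand": 1},
    {"tx": 0, "ty": 0, "tz": 0, "ax": 0, "ay": 0, "az": -0.3, "hand": 1},
    {"tx": 0, "ty": 0, "tz": 0, "ax": 0, "ay": 0, "az": -0.4, "hand": 1},
    {"tx": 0, "ty": 0, "tz": 0, "ax": 0, "ay": 0, "az": -0.5, "hand": 1},
    {"tx": 0, "ty": 0, "tz": 0, "ax": 0, "ay": 0, "az": -0.6, "hand": 1},
    {"tx": 0, "ty": 0, "tz": 0, "ax": 0, "ay": 0, "az": -0.7, "hand": 1},
    {"tx": 0, "ty": 0, "tz": 0, "ax": 0, "ay": 0, "az": -0.7, "hand": 1},
  ],
)

```text
clock: 39.97
ee_pos: [0.4965, -0.013, 0.1098]
orientation: [0.797, 0.604, -0.0, -0.004]
wrist_force: [-20.9, 20.4, 30.3]
opening: 0.144
grasp_force: 25.0
```

Run:
```python
from h import *
cc();go(*cw(-.07,-.122),.108,11.2); o=monitor.get_obs();print(o['torque'],o['opening'])
```

```text
case xyz [-0.0712 -0.118 ] 0.1098 F [-20.9  20.4  30.3] t 40.0
t [-0.3   0.29  0.18] az -0.47 tilt [-0.0052  0.0058 -1.    ] q7 0.05 t 40.0 pos [ 0.4965 -0.013   0.1098] yaw -15.7
[ 4.77713480e+00  5.10746258e+00 -2.30510045e-03] 0.14445108982099353
```

Emit:
servo_tool(
  commands=[
    {"tx": 0.1, "ty": -0.2, "tz": 0, "ax": 0, "ay": 0, "az": 0, "hand": 1},
    {"tx": 0.2, "ty": -0.4, "tz": 0, "ax": 0, "ay": 0, "az": -0.1, "hand": 1},
    {"tx": 0.2, "ty": -0.4, "tz": 0, "ax": 0, "ay": 0, "az": -0.2, "hand": 1},
    {"tx": 0.2, "ty": -0.4, "tz": 0, "ax": 0, "ay": 0, "az": -0.3, "hand": 1},
    {"tx": 0.2, "ty": -0.4, "tz": 0, "ax": 0, "ay": 0, "az": -0.4, "hand": 1},
    {"tx": 0.2, "ty": -0.4, "tz": 0, "ax": 0, "ay": 0, "az": -0.47, "hand": 1},
    {"tx": 0.2, "ty": -0.4, "tz": 0, "ax": 0, "ay": 0, "az": -0.5, "hand": 1},
    {"tx": 0.2, "ty": -0.4, "tz": 0, "ax": 0, "ay": 0, "az": -0.5, "hand": 1},
  ],
)

```text
clock: 40.63
ee_pos: [0.4949, -0.0128, 0.1099]
orientation: [0.626, 0.78, 0.0, -0.001]
wrist_force: [-7.4, 4.3, 12.6]
opening: 0.151
grasp_force: 25.5
```

Run:
```python
from h import *
cc();go(*cw(-.07,-.122),.108,11.2); o=monitor.get_obs();print(o['torque'],o['opening'])
```

```text
case xyz [-0.0728 -0.1174] 0.1099 F [-7.4  4.3 12.6] t 40.6
t [-0.47  0.27  0.19] az 0.024 tilt [-0.0013  0.0017 -1.    ] q7 0.45 t 40.6 pos [ 0.4949 -0.0128  0.1099] yaw 12.55
[ 1.05983394  1.97286029 -0.46045196] 0.1512906159376412
```

Emit:
servo_tool(
  commands=[
    {"tx": 0, "ty": 0, "tz": 0, "ax": 0, "ay": 0, "az": 0, "hand": 0.4},
    {"tx": 0, "ty": 0, "tz": 0, "ax": 0, "ay": 0, "az": 0, "hand": 0.1},
    {"tx": 0, "ty": 0, "tz": 0, "ax": 0, "ay": 0, "az": 0, "hand": 0.1},
    {"tx": 0, "ty": 0, "tz": 0, "ax": 0, "ay": 0, "az": 0, "hand": 0.1},
    {"tx": 0, "ty": 0, "tz": -1.5, "ax": 0, "ay": 0, "az": 0, "hand": 0.1},
    {"tx": 0, "ty": 0, "tz": -4, "ax": 0, "ay": 0, "az": 0, "hand": 0.1},
    {"tx": 0, "ty": 0, "tz": -6, "ax": 0, "ay": 0, "az": 0, "hand": 0.1},
    {"tx": 0, "ty": 0, "tz": -6, "ax": 0, "ay": 0, "az": 0, "hand": 0.1},
  ],
)

```text
clock: 41.3
ee_pos: [0.4973, -0.0136, 0.1725]
orientation: [0.627, 0.779, 0.002, 0.001]
wrist_force: [1.1, 0.4, 0.3]
opening: 0.452
grasp_force: 0.0
```

Emit:
servo_tool(
  commands=[
    {"tx": 0, "ty": 3, "tz": 0, "ax": 0, "ay": 0, "az": 0.12, "hand": 0.1},
    {"tx": 0, "ty": 6, "tz": 0, "ax": 0, "ay": 0, "az": 0.24, "hand": 0.1},
    {"tx": 0, "ty": 9, "tz": 0, "ax": 0, "ay": 0, "az": 0.36, "hand": 0.1},
    {"tx": 0, "ty": 12, "tz": 0, "ax": 0, "ay": 0, "az": 0.48, "hand": 0.1},
    {"tx": 0, "ty": 14, "tz": 0, "ax": 0, "ay": 0, "az": 0.6, "hand": 0.1},
    {"tx": 0, "ty": 14, "tz": 0, "ax": 0, "ay": 0, "az": 0.72, "hand": 0.1},
    {"tx": 0, "ty": 14, "tz": 0, "ax": 0, "ay": 0, "az": 0.84, "hand": 0.1},
    {"tx": 0, "ty": 14, "tz": 0, "ax": 0, "ay": 0, "az": 0.95, "hand": 0.1},
  ],
)

```text
clock: 41.97
ee_pos: [0.6325, 0.0165, 0.1687]
orientation: [0.915, 0.404, -0.0, 0.0]
wrist_force: [0.8, 1.0, -0.7]
opening: 0.453
grasp_force: 0.0
```

Emit:
servo_tool(
  commands=[
    {"tx": 0, "ty": 0, "tz": 0, "ax": 0, "ay": 0, "az": 0.12, "hand": 0.1},
    {"tx": 0, "ty": 0, "tz": 0, "ax": 0, "ay": 0, "az": 0.24, "hand": 0.1},
    {"tx": 0, "ty": 0, "tz": 0, "ax": 0, "ay": 0, "az": 0.36, "hand": 0.1},
    {"tx": 0, "ty": 0, "tz": 0, "ax": 0, "ay": 0, "az": 0.38, "hand": 0.1},
    {"tx": 0, "ty": 0, "tz": 0, "ax": 0, "ay": 0, "az": 0.38, "hand": 0.1},
    {"tx": 0, "ty": 0, "tz": 0, "ax": 0, "ay": 0, "az": 0.38, "hand": 0.1},
    {"tx": 0, "ty": 0, "tz": 0, "ax": 0, "ay": 0, "az": 0.38, "hand": 0.1},
    {"tx": 0, "ty": 0, "tz": 0, "ax": 0, "ay": 0, "az": 0.38, "hand": 0.1},
  ],
)

```text
clock: 42.63
ee_pos: [0.6323, 0.0167, 0.1695]
orientation: [0.974, 0.228, 0.0, -0.0]
wrist_force: [-0.4, 0.5, -0.2]
opening: 0.45
grasp_force: 0.0
```

Run:
```python
from h import *
cc();go(*cw(.067,-.1195),.11,-63.8); f,K,W=grab('wrist','w12.png');np.savez('w12.npz',K=K,W=W)
```

```text
case xyz [ 0.0678 -0.1152] 0.1695 F [-0.4  0.5 -0.2] t 42.6
t [-0.19  0.4   5.95] az 0.002 tilt [ 1.e-04  3.e-04 -1.e+00] q7 -0.68 t 42.6 pos [0.6323 0.0167 0.1695] yaw -63.66
```

Emit:
servo_tool(
  commands=[
    {"tx": -0.1, "ty": 0.3, "tz": 2, "ax": 0, "ay": 0, "az": 0, "hand": 0.1},
    {"tx": -0.1, "ty": 0.3, "tz": 4, "ax": 0, "ay": 0, "az": 0, "hand": 0.1},
    {"tx": -0.1, "ty": 0.3, "tz": 5.5, "ax": 0, "ay": 0, "az": 0, "hand": 0.1},
    {"tx": -0.1, "ty": 0.3, "tz": 5.9, "ax": 0, "ay": 0, "az": 0, "hand": 0.1},
    {"tx": -0.1, "ty": 0.3, "tz": 5.9, "ax": 0, "ay": 0, "az": 0, "hand": 1},
    {"tx": -0.1, "ty": 0.3, "tz": 5.9, "ax": 0, "ay": 0, "az": 0, "hand": 1},
    {"tx": -0.1, "ty": 0.3, "tz": 5.9, "ax": 0, "ay": 0, "az": 0, "hand": 1},
    {"tx": -0.1, "ty": 0.3, "tz": 5.9, "ax": 0, "ay": 0, "az": 0, "hand": 1},
  ],
)

```text
clock: 43.35
ee_pos: [0.6338, 0.0127, 0.1115]
orientation: [0.974, 0.227, 0.001, 0.001]
wrist_force: [12.1, -19.3, -10.9]
opening: 0.206
grasp_force: 11.4
```

Emit:
servo_tool(
  commands=[
    {"tx": 0, "ty": 0, "tz": 0, "ax": 0, "ay": 0, "az": 0, "hand": 1},
    {"tx": 0, "ty": 0, "tz": 0, "ax": 0, "ay": 0, "az": 0, "hand": 1},
    {"tx": 0, "ty": 0, "tz": 0, "ax": 0, "ay": 0, "az": 0, "hand": 1},
    {"tx": 0, "ty": 0, "tz": 0, "ax": 0, "ay": 0, "az": 0, "hand": 1},
    {"tx": 0, "ty": 0, "tz": 0, "ax": 0, "ay": 0, "az": 0, "hand": 1},
    {"tx": 0, "ty": 0, "tz": 0, "ax": 0, "ay": 0, "az": 0, "hand": 1},
    {"tx": 0, "ty": 0, "tz": 0, "ax": 0, "ay": 0, "az": -0.06, "hand": 1},
    {"tx": 0, "ty": 0, "tz": 0, "ax": 0, "ay": 0, "az": -0.12, "hand": 1},
  ],
)

```text
clock: 44.02
ee_pos: [0.6347, 0.0104, 0.1116]
orientation: [0.958, 0.285, 0.002, 0.003]
wrist_force: [12.0, -15.8, -10.8]
opening: 0.149
grasp_force: 25.0
```

Run:
```python
from h import *
cc();go(*cw(.067,-.1195),.11,11.2); o=monitor.get_obs();print(o['torque'],o['opening'])
```

```text
case xyz [ 0.0689 -0.1218] 0.1116 F [ 12.  -15.8 -10.8] t 44.0
t [-0.09 -0.28  0.16] az -1.188 tilt [ 0.0048 -0.0045 -1.    ] q7 -0.53 t 44.0 pos [0.6347 0.0104 0.1116] yaw -56.86
[-3.41720671e+00 -2.69341691e+00  9.13191707e-04] 0.14943543760178749
```

Emit:
servo_tool(
  commands=[
    {"tx": 0, "ty": 0.3, "tz": 0, "ax": 0, "ay": 0, "az": -0.1, "hand": 1},
    {"tx": 0, "ty": 0.3, "tz": 0, "ax": 0, "ay": 0, "az": -0.2, "hand": 1},
    {"tx": 0, "ty": 0.3, "tz": 0, "ax": 0, "ay": 0, "az": -0.3, "hand": 1},
    {"tx": 0, "ty": 0.3, "tz": 0, "ax": 0, "ay": 0, "az": -0.4, "hand": 1},
    {"tx": 0, "ty": 0.3, "tz": 0, "ax": 0, "ay": 0, "az": -0.5, "hand": 1},
    {"tx": 0, "ty": 0.3, "tz": 0, "ax": 0, "ay": 0, "az": -0.6, "hand": 1},
    {"tx": 0, "ty": 0.3, "tz": 0, "ax": 0, "ay": 0, "az": -0.7, "hand": 1},
    {"tx": 0, "ty": 0.3, "tz": 0, "ax": 0, "ay": 0, "az": -0.7, "hand": 1},
  ],
)

```text
clock: 44.68
ee_pos: [0.6338, 0.0112, 0.1114]
orientation: [0.801, 0.599, 0.0, -0.001]
wrist_force: [-6.9, -0.3, 8.0]
opening: 0.146
grasp_force: 25.0
```

Run:
```python
from h import *
cc();go(*cw(.067,-.1195),.11,11.2); o=monitor.get_obs();print(o['torque'],o['opening'])
```

```text
case xyz [ 0.0681 -0.1209] 0.1114 F [-6.9 -0.3  8. ] t 44.7
t [ 0.07 -0.16  0.14] az -0.482 tilt [-7.0e-04  1.2e-03 -1.0e+00] q7 0.05 t 44.7 pos [0.6338 0.0112 0.1114] yaw -16.4
[0.07611516 1.99639746 0.02496452] 0.1461534840491318
```

Emit:
servo_tool(
  commands=[
    {"tx": 0, "ty": -0.1, "tz": 0, "ax": 0, "ay": 0, "az": -0.1, "hand": 1},
    {"tx": 0, "ty": -0.1, "tz": 0, "ax": 0, "ay": 0, "az": -0.2, "hand": 1},
    {"tx": 0, "ty": -0.1, "tz": 0, "ax": 0, "ay": 0, "az": -0.3, "hand": 1},
    {"tx": 0, "ty": -0.1, "tz": 0, "ax": 0, "ay": 0, "az": -0.4, "hand": 1},
    {"tx": 0, "ty": -0.1, "tz": 0, "ax": 0, "ay": 0, "az": -0.48, "hand": 1},
    {"tx": 0, "ty": -0.1, "tz": 0, "ax": 0, "ay": 0, "az": -0.51, "hand": 1},
    {"tx": 0, "ty": -0.1, "tz": 0, "ax": 0, "ay": 0, "az": -0.52, "hand": 1},
    {"tx": 0, "ty": -0.1, "tz": 0, "ax": 0, "ay": 0, "az": -0.52, "hand": 1},
  ],
)

```text
clock: 45.35
ee_pos: [0.6329, 0.0112, 0.1114]
orientation: [0.623, 0.783, 0.0, -0.001]
wrist_force: [-7.7, 1.3, 9.5]
opening: 0.147
grasp_force: 25.7
```

Run:
```python
from h import *
cc();go(*cw(.067,-.1195),.11,11.2); o=monitor.get_obs();print(o['torque'],o['opening'])
```

```text
case xyz [ 0.0672 -0.1207] 0.1114 F [-7.7  1.3  9.5] t 45.4
t [ 0.12 -0.02  0.14] az 0.031 tilt [-7.e-04  9.e-04 -1.e+00] q7 0.48 t 45.4 pos [0.6329 0.0112 0.1114] yaw 13.0
[ 0.09876278  1.93603673 -0.50789783] 0.14674214619850617
```

Both at the stop (moment −0.5 N·m). Release, back off, and check.

Emit:
servo_tool(
  commands=[
    {"tx": 0, "ty": 0, "tz": 0, "ax": 0, "ay": 0, "az": 0, "hand": 0.4},
    {"tx": 0, "ty": 0, "tz": 0, "ax": 0, "ay": 0, "az": 0, "hand": 0.1},
    {"tx": 0, "ty": 0, "tz": 0, "ax": 0, "ay": 0, "az": 0, "hand": 0.1},
    {"tx": 0, "ty": 0, "tz": 0, "ax": 0, "ay": 0, "az": 0, "hand": 0.1},
    {"tx": 0, "ty": 0, "tz": -1.5, "ax": 0, "ay": 0, "az": 0, "hand": 0.1},
    {"tx": 0, "ty": 0, "tz": -4, "ax": 0, "ay": 0, "az": 0, "hand": 0.1},
    {"tx": 0, "ty": 0, "tz": -8, "ax": 0, "ay": 0, "az": 0, "hand": 0.1},
    {"tx": 0, "ty": 0, "tz": -12, "ax": 0, "ay": 0, "az": 0, "hand": 0.1},
  ],
)

```text
clock: 46.02
ee_pos: [0.6327, 0.0111, 0.2313]
orientation: [0.623, 0.783, -0.001, -0.0]
wrist_force: [0.8, -0.2, 1.1]
opening: 0.447
grasp_force: 0.0
```

Emit:
servo_tool(
  commands=[
    {"tx": -3, "ty": -2, "tz": -4, "ax": 0, "ay": 0, "az": 0, "hand": 0.1},
    {"tx": -6, "ty": -4, "tz": -6, "ax": 0, "ay": 0, "az": 0, "hand": 0.1},
    {"tx": -9, "ty": -6, "tz": -8, "ax": 0, "ay": 0, "az": 0, "hand": 0.1},
    {"tx": -11, "ty": -7, "tz": -10, "ax": 0, "ay": 0, "az": 0, "hand": 0.1},
    {"tx": -11, "ty": -7, "tz": -10, "ax": 0, "ay": 0, "az": 0, "hand": 0.1},
    {"tx": -11, "ty": -7, "tz": -10, "ax": 0, "ay": 0, "az": 0, "hand": 0.1},
    {"tx": -11, "ty": -7, "tz": -10, "ax": 0, "ay": 0, "az": 0, "hand": 0.1},
    {"tx": -11, "ty": -7, "tz": -10, "ax": 0, "ay": 0, "az": 0, "hand": 0.1},
  ],
)

```text
clock: 46.68
ee_pos: [0.5901, -0.1101, 0.3296]
orientation: [0.622, 0.783, -0.0, -0.001]
wrist_force: [-0.1, -0.5, 0.4]
opening: 0.451
grasp_force: 0.0
```

Run:
```python
from h import *
cc(); grab('wrist','w13.png');grab('scene','s13.png')
a=cv2.imread('pics/w13.png'); b=cv2.imread('pics/s13.png')[130:250,200:360]
cv2.imwrite('pics/m13.png',cv2.resize(np.vstack([a,cv2.resize(b,(512,384),interpolation=cv2.INTER_CUBIC)]),(400,600)))
```

```text
case xyz [ 0.0017 -0.2314] 0.3296 F [-0.1 -0.5  0.4] t 46.7
```

View pics/m13.png

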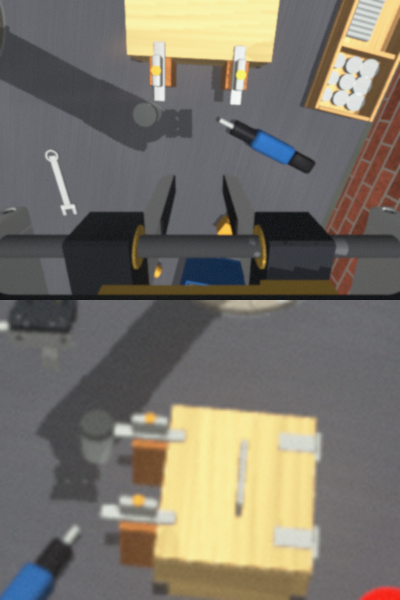

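Run:
```python
from h import *
f,K,W=grab('wrist')
hsv=cv2.cvtColor(f,cv2.COLOR_RGB2HSV)
g=cv2.inRange(hsv,(0,0,120),(180,60,255));g[140:]=0;g[:,:170]=0;g[:,330:]=0
n,l,s,c=cv2.connectedComponentsWithStats(g)
for i in range(1,n):
    if s[i,4]<60: continue
    P=np.array([toC(onz(K,W,u,v,.102)) for v,u in np.argwhere(l==i)]);w,V=np.linalg.eigh(np.cov(P.T))
    print(c[i].round(),s[i,4],P.mean(0).round(4),np.ptp(P,axis=0).round(3),np.degrees(np.arctan2(V[1,1],V[0,1]))%180)
# lid free edge line on top z=.094
b=cv2.inRange(hsv,(12,70,120),(30,220,255)); pts=[]
for u in list(range(175,190))+list(range(220,290))+list(range(322,345)):
    r=np.where(b[:120,u])[0]
    if len(r): pts.append(toC(onz(K,W,u,r.max(),.088)))
pts=np.array(pts);p=np.polyfit(pts[:,0],pts[:,1],1);print('edge deg',np.degrees(np.arctan(p[0])),'y',p[1])
```

```text
[204.  92.] 1056 [-0.0721 -0.121 ] [0.024 0.101] 89.40397427969245
[304.  97.] 1007 [ 0.0679 -0.1226] [0.024 0.1  ] 89.38132085457919
edge deg -0.9861961716423545 y -0.0958259976638974
```

```bash
python3 -c "
from h import *
print(ctrl.hand_in())"
```

```text
the job is handed in; nothing more can be done
None
```

The job is handed in: the one tin in the case now stands on the bench, all three valves present lie handle-up in separate compartments, and the lid was shut before both turnbuttons were turned to their stops, square across its edge (within about half a degree).

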